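# Lock a spring nut into the microscope's stage rail

### The arm

A 6-joint arm with a two-finger parallel gripper is mounted at the origin on the work surface. World frame = base frame: x ahead of the robot, y to its left, z up, the work surface at z = 0. Lengths are in mm, angles in rad, forces in N, time in s.
With the tool pointing down it reaches from about 300 to 775 mm from the base axis. Payload 14.6 kg.
Tool frame: the origin (TCP) lies between the finger pads; the fingertips stand manip.finger_overhang ahead of it and the grasp point (between the pads) lies 2 mm behind it (manip.finger_overhang is the distance from the TCP to the fingertips, in mm); z points along the fingers, y is the direction in which the jaws open and shut (so a half turn about z gives the same grasp; the last joint's range is limited). The gripper opens to 94 mm and grips with 3 to 60 N. Pads are 16 mm wide; open, the fingers measure 119 mm over their backs; the gripper's body (75 mm by 177 mm) begins 78 mm behind the grasp point.
Start: joints at [1.057, 0.3, 1.521, -0, 1.321, -0.067], TCP at [237.641, 496, 222.446] pointing down, gripper open.
Joint ranges: [-3.03, 3.03], [-0.79, 2.21], [0.23, 2.52], [-1.04, 4.18], [0, 3.07], [-2.55, 2.55]. Speed limits (rad/s): [2.22, 2.22, 2.57, 3.14, 3.14, 3.14].

### API

Orientations are given as [roll, pitch, yaw] about the fixed x, y, z axes, in that order (R = Rz(yaw) Ry(pitch) Rx(roll)).
In Python, from cell import manip gives the robot as it stands.
- The arm moves only by the tool drive_tool, never from a script. Its argument "steps" is a list of rows, each an object with "delta_pos": the shift along the world's x, y, z in mm, a list of three; "yaw": the turn about the world's z in rad; "hand": the finger opening in mm, from 0 to 94. A call has 1 to 5 rows; each row shifts and turns the commanded pose from where the row before left it; what a row does not reach is not made up. A row lasts 1/12 s, in which the tool goes at most 41.7 mm and 7.16 degrees, less where a joint would pass 70% of its speed; a pose out of reach is approached as far as the arm can. A call is refused whole if a number of a shift passes 41.7 or a number of a turn 0.125, either way. A call with a gripper value outside its range is refused whole. The fingers move at their own pace and stop on an object; "squeeze" is the grip in N (left out, the last holds). Time passes only in rows, so rows that do not move let the fingers close. It gives the time, the measured TCP pose, the force and the opening at its end, in the units of the state.
- manip.read_state(): the state, without advancing time (a new reading comes with each control period).
- manip.camera(name): name is "scene" or "top" or "wrist"; returns a dict with "frame" (420x560x3 uint8, red, green, blue), "range_z" (420x560 float32, mm along the optical axis (not along the pixel's ray), 0 where there is no reading), "intrinsics" (3x3 intrinsics, pixels), "position" and "attitude" of the camera in the world. Camera axes: x right, y down, z forward; pixel columns grow to the right and rows downward; lengths in mm; the calibration is good to about 2 mm. The wrist camera is an equidistant fisheye: a pixel r from the principal point sees the ray r / f radians off the axis. A picture is of the moment at which its call begins.
- manip.sign_off(): hands the job in, once; it reports no verdict.
The state is a dict: "clock": time; "joints": joint angles; "qd": joint speeds; "effort": joint torques, N m; "eef_pos": TCP position; "eef_rot": TCP orientation; "wrist_force": force on the tool from outside, world axes, zero at the start; "moment": the same for the moment, N m; "finger_gap": finger opening in mm.
Only numpy, scipy, OpenCV 4.12 (cv2) and the standard library are available. Lean on these libraries where they do the work, as an engineer would, in place of code of your own. Each camera call takes 0.05 s, during which the arm holds its last target.

### The job

Take the spring nut with the orange grip from its blue stand and lock it into the aluminium stage rail level with the yellow pointer: put it in lengthwise through the slot, press it down gently against its spring, twist it a quarter turn so that it lies square across the channel, and let it rise until its grooves catch both lips, then let go. The slot is not exactly where the foot plate suggests and the stage is delicate, so feel for the slot and push, turn and lift only gently, never forcing the nut. Leave the pointer and everything else where they are.

Things in the scene. Friction and masses are not known exactly. Their poses are not given: they have to be found in the camera images.
- nut_grip (a point): Spring nut: centre of its orange grip bar (34 mm long along the nut's x, 13 mm thick along y, 18 mm tall; z up). Below the bar a 14 mm round stem, 27 mm long, carries the steel nut plate, whose underside is 45 mm below this point. Loose, about 0.12 kg; starts resting in the stand.
- nut: Spring nut: origin at the centre of its steel plate's underside; axes as nut_grip's. Plate 44 (x) x 22 (y) x 9 mm tall. Two grooves in its top run along y, 3 mm deep and 6 mm wide, centred at x = +-13.5 mm: groove floors 6 mm, lugs outside them 9 mm above the origin.
- pin_tip (a point): Spring nut: tip of the round-ended brass spring pin, 12 mm in diameter, that sticks out 16 mm below the plate's underside and slides up into the nut: 2 N to start it, 13 N when pushed fully in (0.7 N per mm). The rail is delicate: nut and rail must never press on each other with more than 35 N in all, of which the spring alone makes up to 15 N (locked: 7 N on the floor, 7 N on the lips).
- stand: Blue nut stand, fixed, 64 (x) x 44 x 26 mm tall, origin at the centre of its underside. The nut's plate rests on two blocks 22 mm up, its long side along the stand's x, between 4 mm high ridges, the pin hanging free between the blocks; lift the nut straight up.
- rail: Stage rail, fixed: grey foot plate 140 (x) x 250 (y) x 6 mm, origin at the centre of its underside, z up. On it an aluminium C-channel along y, 220 mm long inside, closed by end caps; 60 mm wide outside, 54 inside; its floor 12 mm above the origin. Grip centre above the origin: 67 mm when the nut is locked, below 64 mm for the lugs to pass under the lips, 57 mm bottomed.
- rail_top (a point): Point 34 mm above the rail's origin, level with the channel's lip tops; rail's axes. The lips' down-turned edges, 3 mm thick, reach down 6 mm and leave a 24 mm slot along y. The channel is clamped firmly anywhere up to 12 mm along +-x from the foot plate's middle, and this point is on that middle: the slot must be found by feel (or sight).
- pointer_top (a point): Yellow pointer, a block 16 (x) x 12 (y) x 16 mm tall on the foot plate beside the channel, on the rail's +x side, easily pushed along y, to be left where it is; point at the centre of its top, axes parallel to the rail's. Its y along the rail says where the nut belongs.
- jar: Bystander, loose: jar with blue cap, 48 mm across, 65 mm tall; origin under its centre.
- dish: Bystander, loose: white dish, 84 mm across, 18 mm tall; origin under its centre.
- dish2: Bystander, loose: white dish, 72 mm across, 18 mm tall; origin under its centre.
- driver: Bystander, loose: red-handled screwdriver, 170 mm long, lying along its x.
- slidebox: Bystander, loose: green slide box, 85 x 100 x 32 mm; origin under its centre.
- spare0: Bystander, loose: plain spare nut without grip, 40 x 20 mm, in the white tray; origin under its centre.
- spare1: Bystander, loose: plain spare nut without grip, 40 x 20 mm, in the white tray; origin under its centre.
Not all that is in view belongs to the job. Leave any purple or red look-alike of the nut alone.

How it is judged:
By the outcome, as a careful person would: the job done as asked, in the order asked, and still so for the second after the job is handed in, with the robot touching nothing.
It also fails if it takes over 53 s, if anything falls off the work surface, if the arm or the gripper's body presses on something with over 40 N, if the wrist force passes 120 N, or if a joint passes its speed limit or range.

## Working session

There is one attempt and no reset: what is moved stays moved. The work goes in short steps, Python scripts to look and compute and a tool call to move; the robot and the scene stay as the last step left them, time stands still between calls to the robot, and variables do not carry over. Pictures are saved under pics/ and viewed, and the job is handed in when it is done.

Besides the shell and the picture viewer there is one more tool, called after ">>>" as name(argument=value, ...), one argument or row to a line, values as JSON. drive_tool: Moves the arm, as the interface text tells. Its arguments: {"type":"object","properties":{"steps":{"type":"array"},"squeeze":{"type":"number"}},"required":["steps"]}

```bash
ls; mkdir -p pics; cat > h.py <<'E'
from cell import manip
import numpy as np, cv2
def save(n,f): cv2.imwrite(n,cv2.cvtColor(f,cv2.COLOR_RGB2BGR))
def snap(name,tag):
    c=manip.camera(name); save(f'pics/{tag}.png',c['frame']); np.savez(f'pics/{tag}.npz',**c); return c
E
python3 - <<'E'
from h import *
print(manip.read_state(), manip.finger_overhang)
for n in ['scene','top','wrist']:
    c=snap(n,n+'0'); print(n,c['intrinsics'],c['position'],c['attitude'])
E
```

```text
pics
{'clock': 0.0, 'joints': array([ 1.05739174e+00,  3.00448214e-01,  1.52158451e+00, -6.90348755e-06,
        1.32073389e+00, -6.66124591e-02]), 'qd': array([-0.00120535, -0.00055799,  0.00091028,  0.00061196, -0.00148197,
       -0.00112431]), 'effort': array([ 1.72010099e-03, -5.31794930e+01, -3.52750075e+01,  7.09187379e-02,
        2.41974351e-02, -7.66186781e-05]), 'eef_pos': array([237.52666007, 495.78442493, 221.89743277]), 'eef_rot': array([-3.14042085e+00, -7.14708774e-05,  2.69480220e+00]), 'wrist_force': array([-0.38914581,  0.17786869,  0.44267076]), 'moment': array([0.04885187, 0.00251761, 0.06181294]), 'finger_gap': 93.91659491666123} 17.0
scene [[379.01382478   0.         281.39830475]
 [  0.         379.01382478 210.53896715]
 [  0.           0.           1.        ]] [ 929.67770106 -466.07344775  659.56645808] [-2.42033002  0.01226012  0.72786655]
top [[387.8865047    0.         278.79567107]
 [  0.         387.8865047  203.08657016]
 [  0.           0.           1.        ]] [524.89510355 -79.70899923 943.89081816] [-3.10398085  0.00402661 -1.55220806]
wrist [[325.1922621    0.         280.86163498]
 [  0.         325.1922621  207.83893276]
 [  0.           0.           1.        ]] [170.38934455 527.21629592 385.62952994] [2.88407893e+00 1.66490084e-03 1.12466681e+00]
```

View pics/scene0.png

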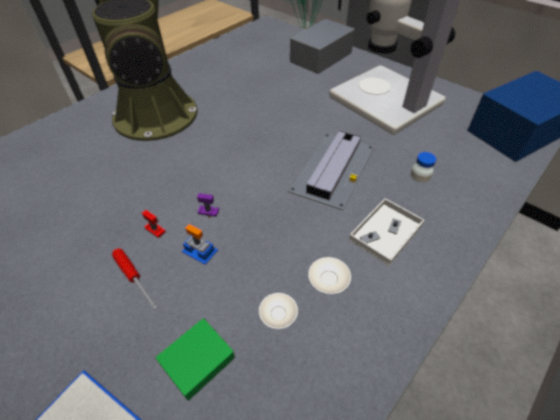

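View pics/top0.png

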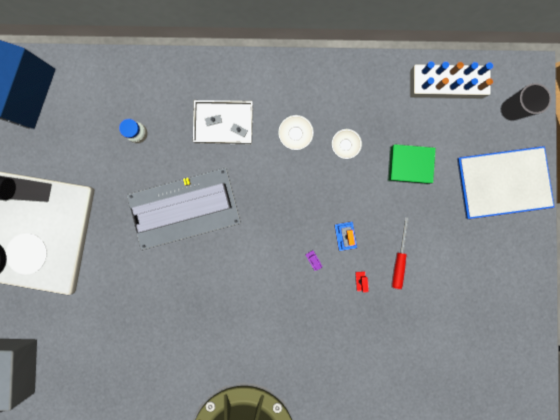

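View pics/wrist0.png

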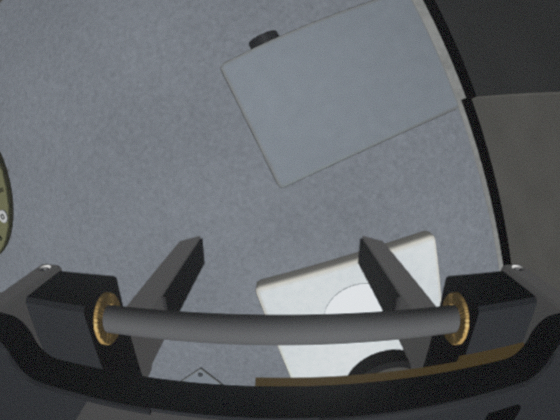

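Candidates in the top view are orange on the blue stand (347,237), purple (315,260) and red (362,282). Only the orange one fits the description. I'll confirm it in a crop and measure.

```bash
cat >> h.py <<'E'
from scipy.spatial.transform import Rotation as Rn
def load(tag): return dict(np.load(f'pics/{tag}.npz'))
def ray(c,u,v,fish=False):
    K=c['intrinsics'];a=(np.array(u)-K[0,2])/K[0,0];b=(np.array(v)-K[1,2])/K[1,1]
    if fish:
        th=np.hypot(a,b)+1e-12; d=np.stack([a/th*np.sin(th),b/th*np.sin(th),np.cos(th)],-1)
    else: d=np.stack([a,b,np.ones_like(a)],-1)
    return d@Rn.from_euler('xyz',c['attitude']).as_matrix().T
def onz(c,u,v,z,fish=False):
    d=ray(c,u,v,fish); p=c['position']; return p+d*((z-p[2])/d[...,2])[...,None]
def dep(c,u,v,fish=False):
    d=ray(c,u,v,fish); r=c['range_z'][int(round(v)),int(round(u))]
    z=Rn.from_euler('xyz',c['attitude']).as_matrix()[:,2]
    return c['position']+d*r/(d@z)
def proj(c,P,fish=False):
    R=Rn.from_euler('xyz',c['attitude']).as_matrix(); q=(np.atleast_2d(P)-c['position'])@R; K=c['intrinsics']
    if fish:
        rr=np.hypot(q[:,0],q[:,1]); th=np.arctan2(rr,q[:,2]); return np.stack([K[0,2]+K[0,0]*th*q[:,0]/rr,K[1,2]+K[1,1]*th*q[:,1]/rr],-1)
    return np.stack([K[0,2]+K[0,0]*q[:,0]/q[:,2],K[1,2]+K[1,1]*q[:,1]/q[:,2]],-1)
def crop(c,tag,u0,v0,u1,v1,k):
    save(f'pics/{tag}.png',cv2.resize(c['frame'][v0:v1,u0:u1],None,fx=k,fy=k,interpolation=cv2.INTER_CUBIC))
E
python3 - <<'E'
from h import *
c=load('top0')
crop(c,'t_nut',300,210,420,300,6)
crop(c,'t_rail',120,160,250,257,6)
for n,(u,v) in dict(orange=(348,237),purple=(315,260),red=(362,282),pointer=(186,181),railc=(182,208),jar=(130,128)).items(): print(n,dep(c,u,v))
c=load('scene0'); crop(c,'s_nut',130,180,240,275,6)
E
```

```text
orange [ 484.67785766 -231.24325023   76.47123206]
purple [ 431.65279043 -159.01805148   70.74455893]
red [ 384.39826052 -265.14240734   68.55278918]
pointer [608.43017114 147.74285178  18.91789275]
railc [543.77254773 157.33168321  11.78341085]
jar [724.2880627  269.38390401  61.44880243]
```

View pics/t_nut.png

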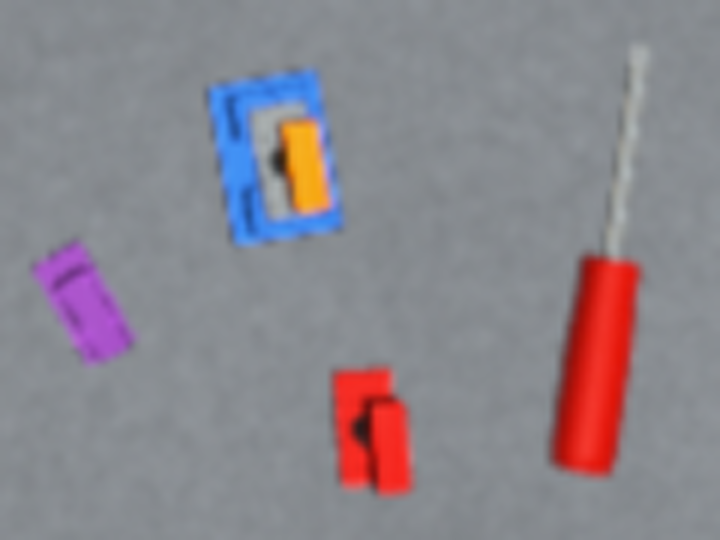

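View pics/t_rail.png

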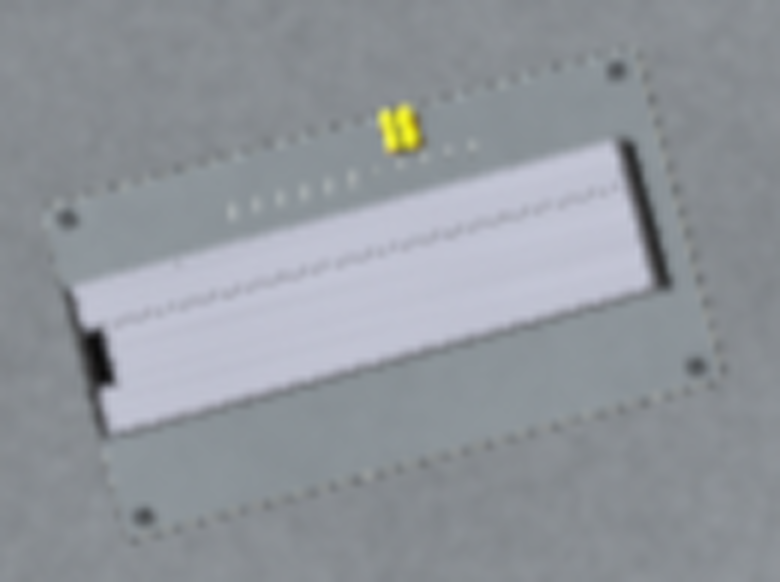

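View pics/s_nut.png

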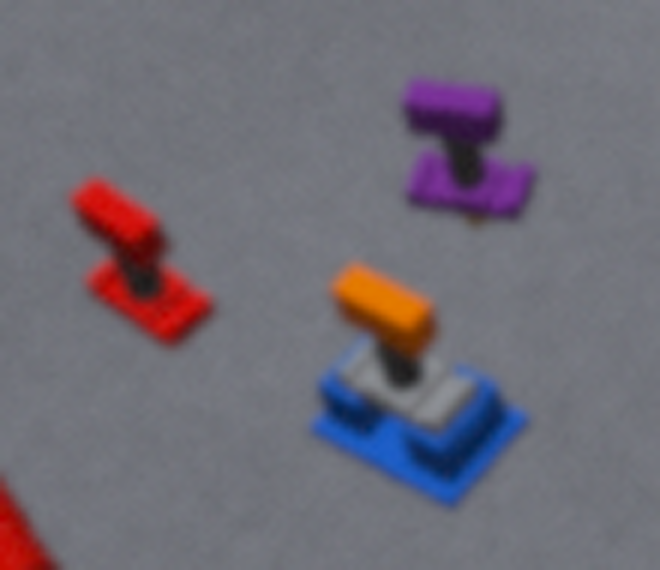

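Confirmed: the orange-gripped nut on the blue stand, at top-view (347,237). Next I'll work out where the wrist camera looks relative to the tool and get coarse rail and nut poses.

```bash
python3 - <<'E'
from h import *
s=load('wrist0'); R=Rn.from_euler('xyz',s['attitude']).as_matrix()
T=np.array([237.5,495.8,221.9]); Rt=Rn.from_euler('xyz',[np.pi,0,2.6948]).as_matrix()
print('cam in tool',Rt.T@(s['position']-T)); print('axis in tool',Rt.T@R[:,2],'right',Rt.T@R[:,0])
print('tcp px',proj(s,[T],True))
c=load('top0')
q=lambda u,v,z:onz(c,120+u/6-.5+.5/6,160+v/6-.5+.5/6,z).round(1)
for z,L in ((6,[(45,210),(640,55),(722,378),(135,540)]),(34,[(72,287),(622,142),(655,288),(105,435)]),(34,[(115,325),(615,187)]),(22,[(398,128)])):
  for u,v in L: print(z,(u,v),q(u,v,z))
q2=lambda u,v,z:onz(c,300+u/6-.5,210+v/6-.5,z).round(1)
for u,v in [(283,122),(318,120),(330,210),(297,215)]: print('bar',q2(u,v,76))
E
```

```text
cam in tool [  74.09711343   -0.66445818 -163.72952994]
axis in tool [-0.25467806 -0.00144112  0.96702482] right [6.63132367e-04 9.99998394e-01 1.66490007e-03]
tcp px [[282.47582959 262.29858226]]
6 (45, 210) [574. 293.   6.]
6 (640, 55) [641.2  53.9   6. ]
6 (722, 378) [511.2  17.8   6. ]
6 (135, 540) [441.8 252.4   6. ]
34 (72, 287) [542.5 270.3  34. ]
34 (622, 142) [603.4  56.2  34. ]
34 (655, 288) [546.3  41.9  34. ]
34 (105, 435) [484.9 255.5  34. ]
34 (115, 325) [527.9 253.   34. ]
34 (615, 187) [585.6  58.5  34. ]
22 (398, 128) [608.3 147.2  22. ]
bar [ 500.6 -228.2   76. ]
bar [ 501.5 -241.2   76. ]
bar [ 468.3 -246.    76. ]
bar [ 466.2 -233.8   76. ]
```

>>> drive_tool(
  steps=[
    {"delta_pos": [34,-38,-5],"yaw": -0.094,"hand": 45},
    {"delta_pos": [34,-38,-8],"yaw": -0.094,"hand": 45},
    {"delta_pos": [34,-38,-8],"yaw": -0.094,"hand": 45},
    {"delta_pos": [34,-38,-8],"yaw": -0.094,"hand": 45},
    {"delta_pos": [34,-38,-8],"yaw": -0.094,"hand": 45},
  ],
)

```text
clock: 0.57
eef_pos: [375.9, 340.7, 192.2]
eef_rot: [-3.141, -0.0, 2.221]
wrist_force: [-0.5, 1.2, 0.1]
finger_gap: 64.2
```

>>> drive_tool(
  steps=[
    {"delta_pos": [34,-38,-8],"yaw": -0.094,"hand": 45},
    {"delta_pos": [34,-38,-8],"yaw": -0.094,"hand": 45},
    {"delta_pos": [34,-38,-8],"yaw": -0.094,"hand": 45},
    {"delta_pos": [34,-38,-8],"yaw": -0.094,"hand": 45},
    {"delta_pos": [0,0,0],"yaw": 0,"hand": 45},
  ],
)

```text
clock: 0.98
eef_pos: [487.8, 214.8, 165.2]
eef_rot: [-3.14, 0.001, 1.838]
wrist_force: [-0.6, -0.2, 0.4]
finger_gap: 45.0
```

>>> drive_tool(
  steps=[
    {"delta_pos": [0,0,0],"yaw": 0,"hand": 45},
    {"delta_pos": [0,0,0],"yaw": 0,"hand": 45},
  ],
)

```text
clock: 1.15
eef_pos: [484.6, 219.9, 166.6]
eef_rot: [-3.141, -0.0, 1.849]
wrist_force: [-0.7, 0.3, -0.1]
finger_gap: 45.0
```

```bash
python3 - <<'E'
from h import *
c=snap('wrist','w1'); s=manip.read_state(); print(s['eef_pos'],s['eef_rot'],s['clock'],c['position'])
crop(c,'w1b',60,0,500,330,1.8)
E
```

```text
[484.33107406 220.4139199  166.80682445] [-3.14150487e+00 -1.51270057e-04  1.85048782e+00] 1.2 [463.85399435 290.3682629  330.26465774]
```

View pics/w1b.png

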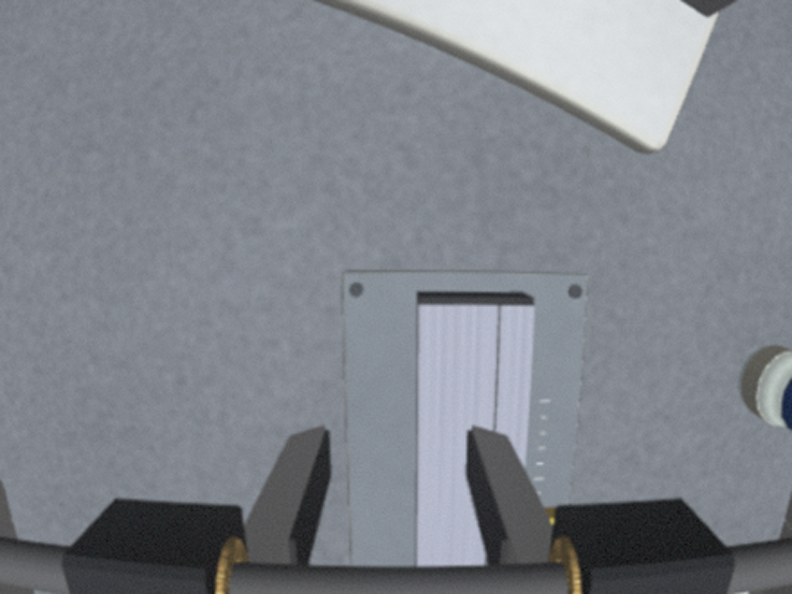

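>>> drive_tool(
  steps=[
    {"delta_pos": [20,-24,-7],"yaw": 0,"hand": 45},
    {"delta_pos": [20,-24,-7],"yaw": 0,"hand": 45},
    {"delta_pos": [20,-24,-7],"yaw": 0,"hand": 45},
    {"delta_pos": [20,-24,-7],"yaw": 0,"hand": 45},
    {"delta_pos": [0,0,0],"yaw": 0,"hand": 45},
  ],
)

```text
clock: 1.62
eef_pos: [566.3, 121.5, 137.6]
eef_rot: [-3.141, 0.0, 1.848]
wrist_force: [-0.5, -0.2, -0.1]
finger_gap: 45.1
```

>>> drive_tool(
  steps=[
    {"delta_pos": [0,0,0],"yaw": 0,"hand": 45},
    {"delta_pos": [0,0,0],"yaw": 0,"hand": 45},
  ],
)

```text
clock: 1.78
eef_pos: [564.3, 125.0, 139.0]
eef_rot: [3.141, -0.0, 1.851]
wrist_force: [-0.4, 0.4, 0.2]
finger_gap: 45.2
```

```bash
python3 - <<'E'
from h import *
c=snap('wrist','w2'); s=manip.read_state(); print(s['eef_pos'],s['eef_rot'],s['clock'],c['position'])
crop(c,'w2b',130,30,430,330,2)
E
```

```text
[564.26896041 125.21132295 139.17971032] [ 3.14115241e+00 -1.20203313e-04  1.85093465e+00] 1.8333 [543.41225373 195.45090902 302.67441284]
```

View pics/w2b.png

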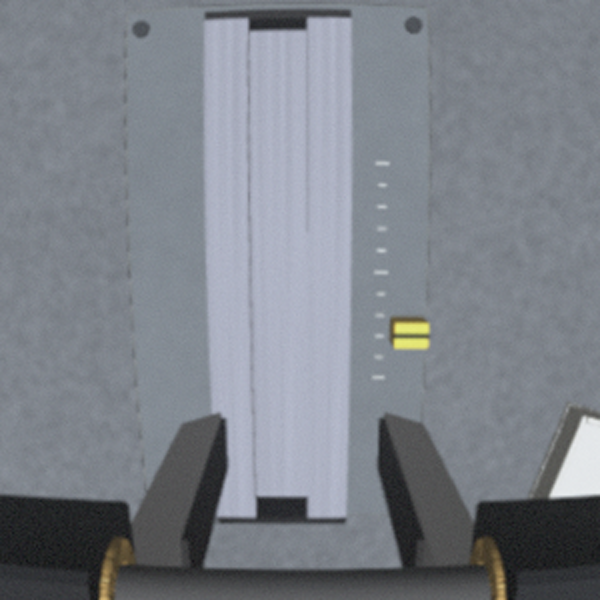

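```bash
python3 - <<'E'
from h import *
c=load('w2')
crop(c,'w2c',225,30,315,110,8); crop(c,'w2d',240,220,330,300,8); crop(c,'w2e',300,170,360,220,10)
E
```

```text
(no output)
```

View pics/w2c.png

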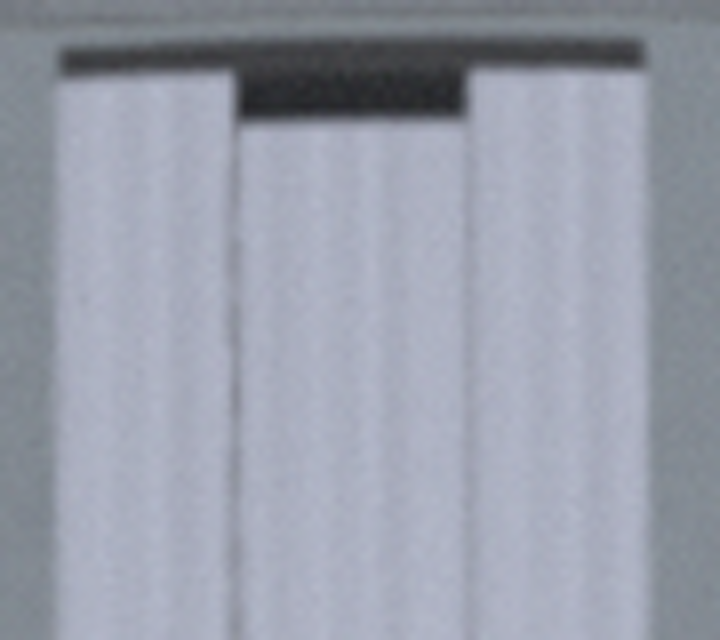

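View pics/w2d.png

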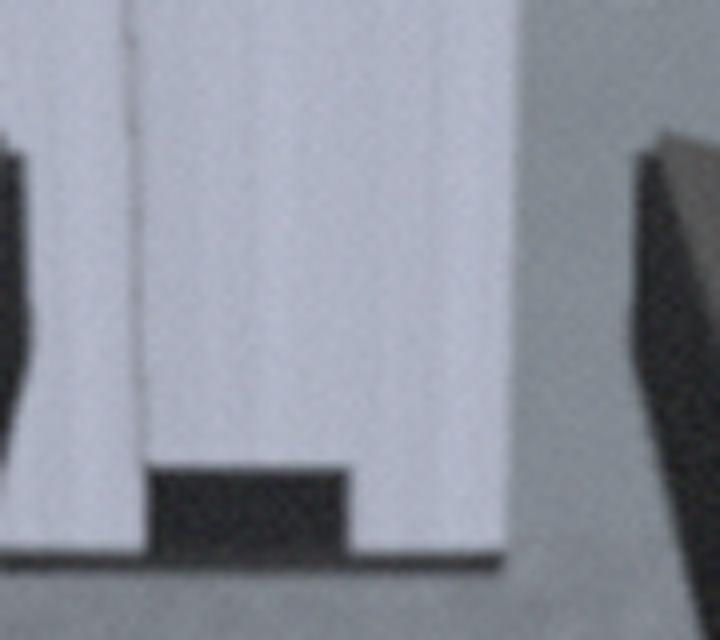

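View pics/w2e.png

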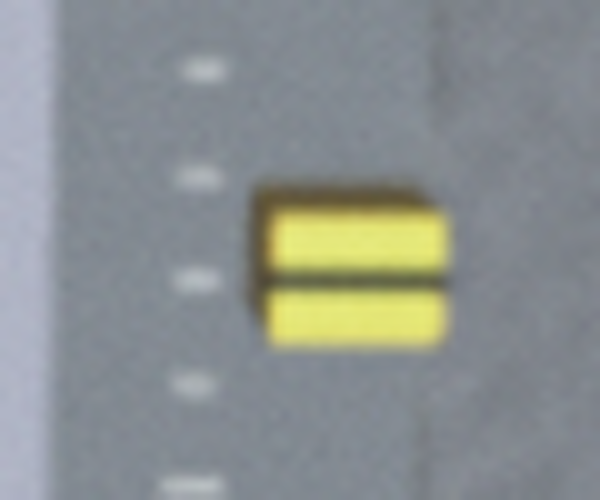

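```bash
cat > rail.py <<'E'
from h import *
c=load('w2')
def P(u0,v0,k,u,v,z): return onz(c,u0+(u+.5)/k-.5,v0+(v+.5)/k-.5,z,True)[:2]
A={n:P(225,30,8,u,v,34) for n,(u,v) in dict(oL=(60,74),sL=(238,71),sR=(467,69),oR=(645,68)).items()}
B={n:P(240,220,8,u,v,34) for n,(u,v) in dict(sL=(148,553),sR=(349,553),oR=(503,555)).items()}
ptr=P(300,170,10,358,281,22)
mA=(A['sL']+A['sR'])/2; mB=(B['sL']+B['sR'])/2
d=mA-mB; yaw=np.arctan2(-d[0],d[1]); ux=np.array([np.cos(yaw),np.sin(yaw)]); uy=np.array([-np.sin(yaw),np.cos(yaw)])
print('slot ends',mA,mB,'len',np.hypot(*d),'yaw',yaw)
print('widths', np.hypot(*(A['sL']-A['sR'])),np.hypot(*(B['sL']-B['sR'])),np.hypot(*(A['oL']-A['oR'])), (A['oR']-A['sR'])@ux,(B['oR']-B['sR'])@ux)
print('ptr',ptr,'rail y from mid',(ptr-(mA+mB)/2)@uy)
tgt=mB+uy*((ptr-mB)@uy); print('target',tgt)
for n in 'sL sR oR'.split():
    e=A[n]-B[n]; print(n,np.arctan2(-e[0],e[1]))
print('depth lip', [dep(c,u,v,True)[2].round(1) for u,v in ((240,80),(300,80),(240,150),(300,150),(270,150))])
E
python3 rail.py
```

```text
slot ends [513.47692237 262.33366522] [575.26997751  49.34983048] len 221.7667592821136 yaw 0.2823775718666156
widths 23.44807364595839 23.538622124606302 60.111475248246165 18.225619378626376 18.041445340943298
ptr [607.88168759 146.72105206] rail y from mid -26.45540212591524
target [551.74497905 130.43409428]
sL 0.28217306411055587
sR 0.2825823100661087
oR 0.28175349240696224
depth lip [np.float64(34.5), np.float64(36.2), np.float64(35.6), np.float64(35.5), np.float64(13.3)]
```

>>> drive_tool(
  steps=[
    {"delta_pos": [-6,-24,1],"yaw": -0.113,"hand": 45},
    {"delta_pos": [-6,-24,1],"yaw": -0.113,"hand": 45},
    {"delta_pos": [-6,-24,1],"yaw": -0.113,"hand": 45},
    {"delta_pos": [-6,-24,1],"yaw": -0.113,"hand": 45},
    {"delta_pos": [-6,-24,1],"yaw": -0.113,"hand": 45},
  ],
)

```text
clock: 2.25
eef_pos: [534.2, 4.1, 144.4]
eef_rot: [3.141, -0.0, 1.281]
wrist_force: [1.1, 0.5, -1.0]
finger_gap: 45.0
```

>>> drive_tool(
  steps=[
    {"delta_pos": [-6,-24,1],"yaw": -0.113,"hand": 45},
    {"delta_pos": [-6,-24,1],"yaw": -0.113,"hand": 45},
    {"delta_pos": [-6,-24,1],"yaw": -0.113,"hand": 45},
    {"delta_pos": [-6,-24,1],"yaw": -0.113,"hand": 45},
    {"delta_pos": [-6,-24,1],"yaw": -0.113,"hand": 45},
  ],
)

```text
clock: 2.67
eef_pos: [504.5, -116.0, 149.4]
eef_rot: [3.141, -0.001, 0.715]
wrist_force: [0.9, 0.3, 0.5]
finger_gap: 45.1
```

>>> drive_tool(
  steps=[
    {"delta_pos": [-6,-24,1],"yaw": -0.113,"hand": 45},
    {"delta_pos": [-6,-24,1],"yaw": -0.113,"hand": 45},
    {"delta_pos": [-6,-24,1],"yaw": -0.113,"hand": 45},
    {"delta_pos": [-6,-24,1],"yaw": -0.113,"hand": 45},
    {"delta_pos": [-6,-24,1],"yaw": -0.113,"hand": 45},
  ],
)

```text
clock: 3.08
eef_pos: [474.9, -236.1, 154.4]
eef_rot: [3.141, -0.001, 0.15]
wrist_force: [-0.2, -0.8, -1.0]
finger_gap: 44.9
```

>>> drive_tool(
  steps=[
    {"delta_pos": [0,0,0],"yaw": 0,"hand": 45},
    {"delta_pos": [0,0,0],"yaw": 0,"hand": 45},
  ],
)

```text
clock: 3.25
eef_pos: [475.0, -235.8, 154.1]
eef_rot: [3.141, -0.001, 0.155]
wrist_force: [-0.0, -0.4, 0.2]
finger_gap: 45.0
```

```bash
python3 - <<'E'
from h import *
c=snap('wrist','w3'); s=manip.read_state(); print(s['eef_pos'],s['eef_rot'],s['clock'],s['joints'],c['position'])
crop(c,'w3b',200,120,360,280,5)
E
```

```text
[ 475.11979416 -235.23338252  154.03836974] [ 3.14149318e+00 -4.45520092e-04  1.56558312e-01] 3.3 [-5.28911143e-01  3.22964953e-01  1.65759540e+00  2.23571284e-04
  1.16062445e+00  8.85237783e-01] [ 547.63233849 -225.13615319  317.86513097]
```

View pics/w3.png

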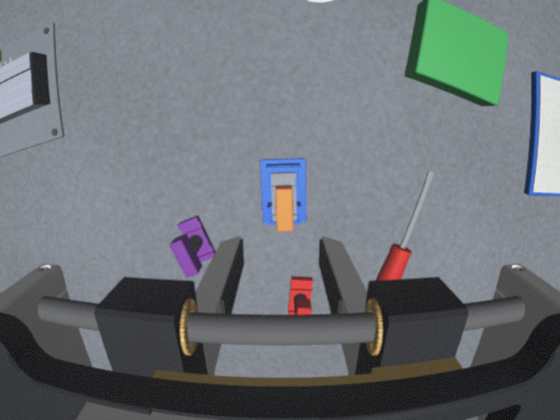

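View pics/w3b.png

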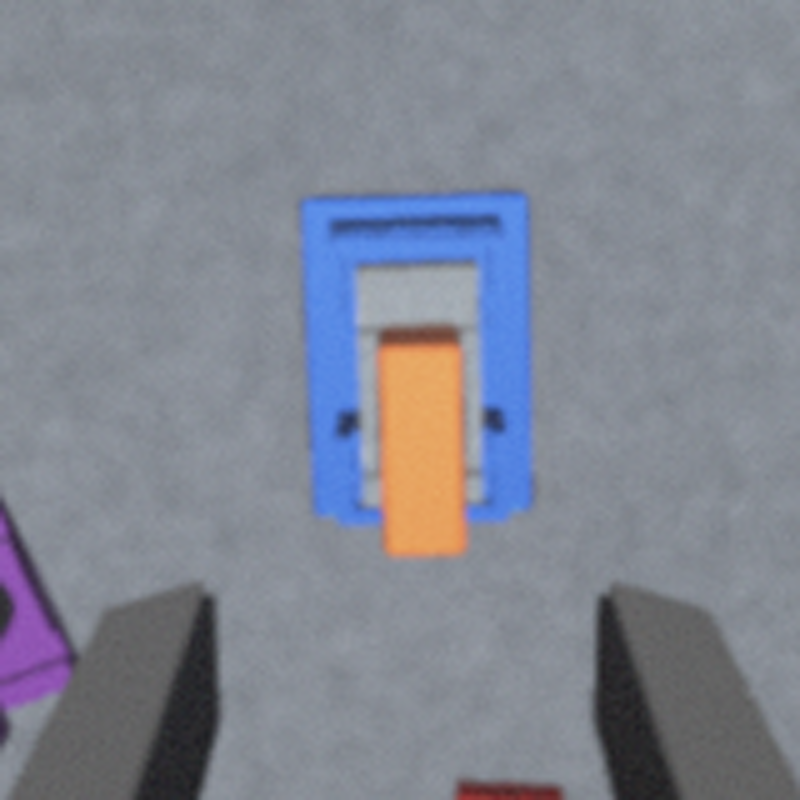

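```bash
python3 - <<'E'
from h import *
c=load('w3'); t=load('top0')
px=lambda u,v:(200+(u+.5)/5-.5,120+(v+.5)/5-.5)
C=[px(*p) for p in ((380,343),(462,342),(467,554),(387,555))]
W=[onz(c,*p,76.0,True) for p in C]
for w in W: print(w.round(1))
m=np.mean(W,0); print('centre',m)
for a,b in((3,0),(2,1)): e=W[a]-W[b]; print(np.hypot(*e[:2]), np.arctan2(-e[1],-e[0]))
# triangulate bar top centre with top view
uv=np.mean([(283,122),(318,120),(330,210),(297,215)],0); d1=ray(t,300+(uv[0]+.5)/6-.5,210+(uv[1]+.5)/6-.5)
uc=np.mean(C,0); d2=ray(c,uc[0],uc[1],True); p1,p2=t['position'],c['position']
s=np.linalg.lstsq(np.stack([d1,-d2],1),p2-p1,rcond=None)[0]; print('tri',p1+s[0]*d1,p2+s[1]*d2)
print('depth',dep(c,*px(423,450),True), dep(c,*px(420,295),True))
# stand long edges z~? plate left edge corners
for n,L,z in(('plateL',[(357,330),(362,500)],31),('plateR',[(478,330),(485,500)],31),):
    a,b=[onz(c,*px(*p),z,True) for p in L]; e=a-b; print(n,a,b,np.arctan2(e[1],e[0]))
E
```

```text
[ 499.  -228.8   76. ]
[ 501.1 -241.1   76. ]
[ 467.8 -247.4   76. ]
[ 465.7 -235.    76. ]
centre [ 483.41092757 -238.08922799   76.        ]
33.90362127964161 0.18386531275499457
33.90947837532136 0.18767707044996654
tri [ 483.91673357 -237.54093585   75.5688744 ] [ 483.61767907 -238.04639586   75.67486331]
depth [ 483.47811858 -237.90766404   76.13096398] [ 499.28730774 -235.34690242   28.20319123]
plateL [ 491.70726729 -225.07051846   31.        ] [ 460.32698303 -230.68732237   31.        ] 0.17711590920752143
plateR [ 495.08113915 -246.54120387   31.        ] [ 463.83470231 -253.10237079   31.        ] 0.20697426834374438
```

>>> drive_tool(
  steps=[
    {"delta_pos": [8.4,-2.8,-15],"yaw": 0.03,"hand": 45},
    {"delta_pos": [0,0,-20],"yaw": 0,"hand": 45},
    {"delta_pos": [0,0,-20],"yaw": 0,"hand": 45},
    {"delta_pos": [0,0,0],"yaw": 0,"hand": 45},
    {"delta_pos": [0,0,0],"yaw": 0,"hand": 45},
  ],
)

```text
clock: 3.72
eef_pos: [483.4, -237.7, 98.7]
eef_rot: [-3.141, 0.001, 0.187]
wrist_force: [0.1, -0.0, 0.4]
finger_gap: 45.0
```

>>> drive_tool(
  steps=[
    {"delta_pos": [0,0,0],"yaw": 0,"hand": 45},
    {"delta_pos": [0,0,0],"yaw": 0,"hand": 45},
  ],
)

```text
clock: 3.88
eef_pos: [484.0, -238.9, 100.2]
eef_rot: [3.14, -0.002, 0.185]
wrist_force: [0.1, -0.3, -0.0]
finger_gap: 45.0
```

>>> drive_tool(
  steps=[
    {"delta_pos": [-0.3,0.5,-17],"yaw": 0,"hand": 45},
    {"delta_pos": [0,0,-16],"yaw": 0,"hand": 40},
    {"delta_pos": [0,0,0],"yaw": 0,"hand": 30},
    {"delta_pos": [0,0,0],"yaw": 0,"hand": 20},
    {"delta_pos": [0,0,0],"yaw": 0,"hand": 10},
  ],
  squeeze=20,
)

```text
clock: 4.3
eef_pos: [483.5, -238.8, 67.0]
eef_rot: [3.141, -0.001, 0.184]
wrist_force: [0.1, 0.7, -0.4]
finger_gap: 23.3
```

>>> drive_tool(
  steps=[
    {"delta_pos": [0,0,0],"yaw": 0,"hand": 8},
    {"delta_pos": [0,0,0],"yaw": 0,"hand": 8},
    {"delta_pos": [0,0,0],"yaw": 0,"hand": 8},
  ],
  squeeze=40,
)

```text
clock: 4.55
eef_pos: [483.4, -238.8, 66.7]
eef_rot: [3.141, -0.001, 0.184]
wrist_force: [-0.3, 1.2, 6.2]
finger_gap: 12.7
```

```bash
python3 - <<'E'
from h import *
s=manip.read_state(); print({k:np.round(v,3) for k,v in s.items()})
E
```

```text
{'clock': np.float64(4.55), 'joints': array([-0.527,  0.457,  1.699,  0.   ,  0.984,  0.86 ]), 'qd': array([-0.002, -0.002, -0.001, -0.001,  0.001,  0.001]), 'effort': array([-2.7100e-01, -5.2709e+01, -2.7764e+01, -5.7000e-02, -4.4300e-01,
       -2.0000e-03]), 'eef_pos': array([ 483.39 , -238.842,   66.706]), 'eef_rot': array([ 3.141e+00, -1.000e-03,  1.840e-01]), 'wrist_force': array([-0.313,  1.197,  6.236]), 'moment': array([ 0.233,  0.349, -0.015]), 'finger_gap': np.float64(12.681)}
```

>>> drive_tool(
  steps=[
    {"delta_pos": [0,0,3],"yaw": 0,"hand": 8},
    {"delta_pos": [0,0,5],"yaw": 0,"hand": 8},
    {"delta_pos": [0,0,10],"yaw": 0,"hand": 8},
    {"delta_pos": [0,0,15],"yaw": 0,"hand": 8},
    {"delta_pos": [0,0,20],"yaw": 0,"hand": 8},
  ],
)

```text
clock: 4.97
eef_pos: [482.5, -238.4, 119.1]
eef_rot: [-3.14, 0.001, 0.184]
wrist_force: [-0.7, 0.2, -1.1]
finger_gap: 12.6
```

>>> drive_tool(
  steps=[
    {"delta_pos": [0,0,20],"yaw": 0,"hand": 8},
    {"delta_pos": [0,0,10],"yaw": 0,"hand": 8},
    {"delta_pos": [0,0,5],"yaw": 0,"hand": 8},
    {"delta_pos": [0,0,0],"yaw": 0,"hand": 8},
  ],
)

```text
clock: 5.3
eef_pos: [483.2, -238.8, 154.7]
eef_rot: [3.141, -0.001, 0.184]
wrist_force: [0.1, 0.1, -1.7]
finger_gap: 12.7
```

```bash
python3 - <<'E'
from h import *
c=snap('wrist','w4'); s=manip.read_state(); print(s['eef_pos'],s['eef_rot'],s['clock'],s['wrist_force'],s['moment'],c['position'])
crop(c,'w4b',200,180,360,340,5)
E
```

```text
[ 482.88037518 -238.57117188  153.56511697] [3.14157500e+00 2.62209294e-06 1.83807509e-01] 5.35 [ 0.02228904  0.0192377  -1.14911126] [-0.00074389  0.17570888 -0.00154838] [ 555.41444561 -225.85096106  318.395288  ]
```

View pics/w4b.png

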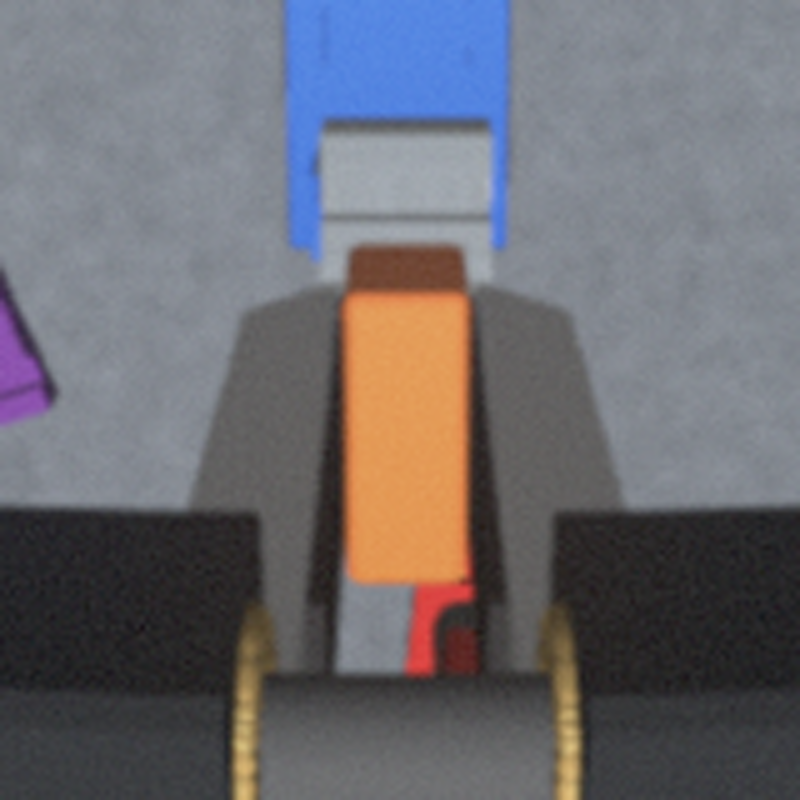

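```bash
python3 - <<'E'
from h import *
c=load('w4'); px=lambda u,v:(200+(u+.5)/5-.5,180+(v+.5)/5-.5)
T=np.array([483.1,-238.6,153.9]); y=.184
W=np.array([onz(c,*px(*p),T[2]+9.3,True) for p in((347,295),(467,295),(467,580),(347,582))])
R=Rn.from_euler('xyz',[np.pi,0,y]).as_matrix()
Q=(W-T)@R; print(Q.round(1),Q.mean(0))
E
```

```text
[[ 16.3  -5.1  -9.3]
 [ 16.3   7.1  -9.3]
 [-17.1   7.5  -9.3]
 [-17.4  -5.6  -9.3]] [-0.46947079  0.97389095 -9.3       ]
```

>>> drive_tool(
  steps=[
    {"delta_pos": [5,26,0],"yaw": 0.119,"hand": 8},
    {"delta_pos": [5,26,0],"yaw": 0.119,"hand": 8},
    {"delta_pos": [5,26,0],"yaw": 0.119,"hand": 8},
    {"delta_pos": [5,26,0],"yaw": 0.119,"hand": 8},
    {"delta_pos": [5,26,0],"yaw": 0.119,"hand": 8},
  ],
)

```text
clock: 5.77
eef_pos: [507.5, -107.3, 152.4]
eef_rot: [-3.14, 0.001, 0.785]
wrist_force: [-0.1, -0.4, -2.1]
finger_gap: 13.0
```

>>> drive_tool(
  steps=[
    {"delta_pos": [5,26,0],"yaw": 0.119,"hand": 8},
    {"delta_pos": [5,26,0],"yaw": 0.119,"hand": 8},
    {"delta_pos": [5,26,0],"yaw": 0.119,"hand": 8},
    {"delta_pos": [5,26,0],"yaw": 0.119,"hand": 8},
    {"delta_pos": [5,26,0],"yaw": 0.119,"hand": 8},
  ],
)

```text
clock: 6.18
eef_pos: [532.5, 22.7, 152.4]
eef_rot: [-3.14, 0.0, 1.38]
wrist_force: [-0.6, -0.1, -1.4]
finger_gap: 12.8
```

>>> drive_tool(
  steps=[
    {"delta_pos": [5,26,0],"yaw": 0.119,"hand": 8},
    {"delta_pos": [5,26,-5],"yaw": 0.119,"hand": 8},
    {"delta_pos": [5,26,-10],"yaw": 0.119,"hand": 8},
    {"delta_pos": [3,26,-10],"yaw": 0.119,"hand": 8},
    {"delta_pos": [0,0,-10],"yaw": 0,"hand": 8},
  ],
)

```text
clock: 6.6
eef_pos: [550.5, 128.9, 116.8]
eef_rot: [-3.14, -0.001, 1.86]
wrist_force: [0.4, 0.2, -1.3]
finger_gap: 13.0
```

>>> drive_tool(
  steps=[
    {"delta_pos": [0,0,0],"yaw": 0,"hand": 8},
    {"delta_pos": [0,0,0],"yaw": 0,"hand": 8},
    {"delta_pos": [0,0,0],"yaw": 0,"hand": 8},
  ],
)

```text
clock: 6.85
eef_pos: [551.0, 124.6, 118.8]
eef_rot: [-3.141, 0.0, 1.848]
wrist_force: [0.5, 0.6, -1.3]
finger_gap: 12.8
```

```bash
python3 - <<'E'
from h import *
c=snap('wrist','w5'); s=manip.read_state(); print(s['eef_pos'],s['eef_rot'],s['clock'],s['wrist_force'],s['moment'],c['position'])
crop(c,'w5b',200,100,360,340,3.3)
crop(c,'w5c',180,120,380,280,4)
E
```

```text
[551.13917205 124.51774318 119.08957696] [3.14127635e+00 1.32733117e-04 1.84771193e+00] 6.9 [ 1.06111094 -0.12849837 -1.3423749 ] [-0.03642321  0.10289129  0.00658339] [530.35310634 195.10422641 282.42340427]
```

View pics/w5.png

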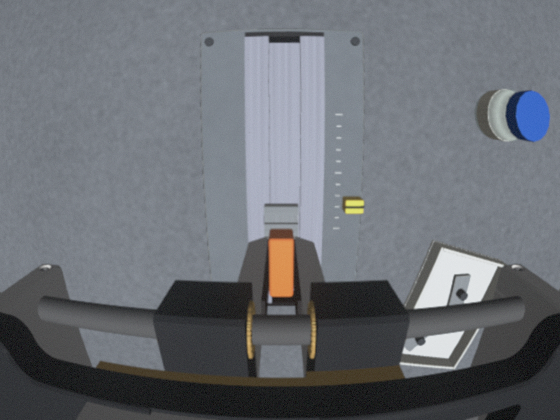

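View pics/w5c.png

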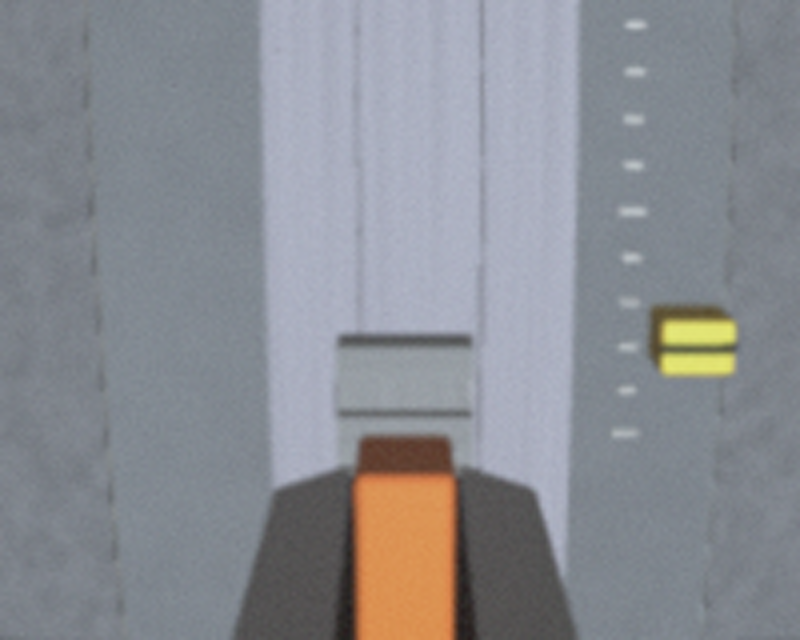

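```bash
python3 - <<'E'
from h import *
c=load('w5'); s=4
px=lambda u,v:(180+(u+.5)/s-.5,120+(v+.5)/s-.5)
yaw=.2824; ux=np.array([np.cos(yaw),np.sin(yaw)]); uy=np.array([-np.sin(yaw),np.cos(yaw)]); O=np.array([551.7,130.4])
f=lambda u,v,z:((onz(c,*px(u,v),z,True)[:2]-O)@np.array([ux,uy]).T).round(2)
print('slot',[f(u,v,34) for u,v in((357,40),(483,40),(360,200),(482,200),(363,300),(480,300))])
zt=119.1+.3-36
print('plate',[f(u,v,zt) for u,v in((338,345),(471,345),(338,411),(470,411))])
print('bar',[f(u,v,119.1+9.3) for u,v in((356,478),(455,478))])
print('outer',[f(u,v,34) for u,v in((261,40),(579,40),(266,250),(577,250))])
print('ptr',f(698,349,22)); print('tcp',(np.array([551.05,124.5])-O)@np.array([ux,uy]).T)
E
```

```text
slot [array([-11.89,  63.73]), array([11.97, 63.66]), array([-11.62,  32.92]), array([11.88, 32.83]), array([-11.26,  13.17]), array([11.63, 13.08])]
plate [array([-13.56,  16.83]), array([ 7.47, 16.73]), array([-13.77,   5.9 ]), array([7.4, 5.8])]
bar [array([-9.12, 11.09]), array([ 3.37, 11.03])]
outer [array([-30.16,  64.03]), array([30.3 , 63.85]), array([-30.06,  23.27]), array([30.54, 23.03])]
ptr [58.53 -0.17]
tcp [-2.26835528 -5.48516766]
```

>>> drive_tool(
  steps=[
    {"delta_pos": [1.5,6,0],"yaw": 0.005,"hand": 8},
    {"delta_pos": [0,0,-10],"yaw": 0,"hand": 8},
    {"delta_pos": [0,0,-10],"yaw": 0,"hand": 8},
    {"delta_pos": [0,0,-10],"yaw": 0,"hand": 8},
    {"delta_pos": [0,0,-5],"yaw": 0,"hand": 8},
  ],
)

```text
clock: 7.32
eef_pos: [551.7, 131.1, 81.5]
eef_rot: [-3.139, -0.0, 1.855]
wrist_force: [-0.3, 0.4, -1.8]
finger_gap: 12.9
```

>>> drive_tool(
  steps=[
    {"delta_pos": [0,0,0],"yaw": 0,"hand": 8},
    {"delta_pos": [0,0,0],"yaw": 0,"hand": 8},
    {"delta_pos": [0,0,0],"yaw": 0,"hand": 8},
  ],
)

```text
clock: 7.57
eef_pos: [552.7, 131.4, 84.0]
eef_rot: [3.141, 0.0, 1.855]
wrist_force: [1.1, -0.4, -1.2]
finger_gap: 12.8
```

```bash
python3 - <<'E'
from h import *
c=snap('wrist','w6'); s=manip.read_state(); print(s['eef_pos'],s['eef_rot'],s['clock'],s['wrist_force'],s['moment'],c['position'])
crop(c,'w6c',230,150,370,270,5.5)
E
```

```text
[552.70578769 131.38955428  84.10581958] [3.14093081e+00 1.19864177e-04 1.85477332e+00] 7.6167 [-0.27856723 -0.61335118 -1.96572398] [-0.04738385  0.02548244 -0.01223633] [531.42801895 201.73273936 247.64402653]
```

View pics/w6c.png

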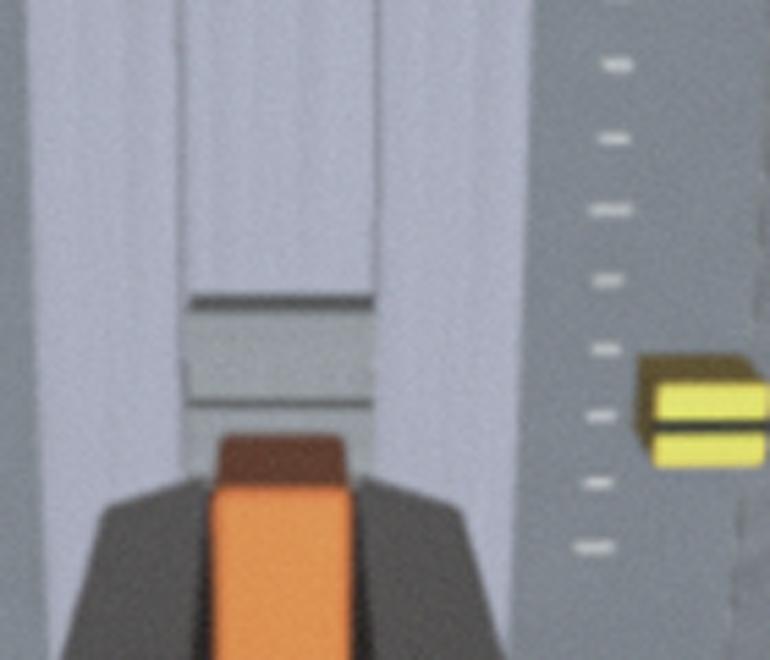

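```bash
python3 - <<'E'
from h import *
c=load('w6'); s=5.5
px=lambda u,v:(230+(u+.5)/s-.5,150+(v+.5)/s-.5)
yaw=.2824; ux=np.array([np.cos(yaw),np.sin(yaw)]); uy=np.array([-np.sin(yaw),np.cos(yaw)]); O=np.array([551.7,130.4])
f=lambda u,v,z:((onz(c,*px(u,v),z,True)[:2]-O)@np.array([ux,uy]).T).round(2)
for a,b,v in((179,380,30),(181,378,200),(183,375,290)):
  p,q=f(a,v,34),f(b,v,34); print('slot',p,q,(p+q)/2)
zt=84.1+.3-36
for a,b,v in((189,375,309),(188,373,398)):
  p,q=f(a,v,zt),f(b,v,zt); print('plate',p,q,(p+q)/2)
p,q=f(213,490,84.1+9.3),f(353,490,84.1+9.3);print('bar',p,q,(p+q)/2)
print('ptr',f(711,427,22)); print('tcp',(np.array([552.7,131.4])-O)@np.array([ux,uy]).T)
E
```

```text
slot [-11.98  53.59] [12.06 53.64] [4.0000e-02 5.3615e+01]
slot [-11.91  32.82] [12.06 32.88] [ 0.075 32.85 ]
slot [-11.78  21.54] [11.86 21.59] [ 0.04  21.565]
plate [-10.3   22.83] [11.12 22.88] [ 0.41  22.855]
plate [-10.54  12.11] [11.06 12.16] [ 0.26  12.135]
bar [-5.89 17.27] [ 6.97 17.3 ] [ 0.54  17.285]
ptr [58.52 -0.27]
tcp [1.2390508  0.68172803]
```

>>> drive_tool(
  steps=[
    {"delta_pos": [0,-0.85,0],"yaw": -0.002,"hand": 8},
    {"delta_pos": [0,0,-2],"yaw": 0,"hand": 8},
    {"delta_pos": [0,0,-2],"yaw": 0,"hand": 8},
    {"delta_pos": [0,0,-1],"yaw": 0,"hand": 8},
    {"delta_pos": [0,0,0],"yaw": 0,"hand": 8},
  ],
)

```text
clock: 8.03
eef_pos: [552.3, 130.5, 78.4]
eef_rot: [-3.141, -0.0, 1.853]
wrist_force: [0.4, 0.2, -0.9]
finger_gap: 12.6
```

>>> drive_tool(
  steps=[
    {"delta_pos": [0,0,-1],"yaw": 0,"hand": 8},
    {"delta_pos": [0,0,0],"yaw": 0,"hand": 8},
  ],
)

```text
clock: 8.2
eef_pos: [552.4, 130.5, 77.6]
eef_rot: [-3.141, 0.0, 1.853]
wrist_force: [1.1, 0.4, -1.2]
finger_gap: 12.9
```

>>> drive_tool(
  steps=[
    {"delta_pos": [0,0,-1],"yaw": 0,"hand": 8},
    {"delta_pos": [0,0,0],"yaw": 0,"hand": 8},
  ],
)

```text
clock: 8.37
eef_pos: [552.4, 130.5, 76.6]
eef_rot: [-3.141, -0.0, 1.853]
wrist_force: [1.1, -0.2, -1.3]
finger_gap: 12.4
```

>>> drive_tool(
  steps=[
    {"delta_pos": [0,0,-1],"yaw": 0,"hand": 8},
    {"delta_pos": [0,0,0],"yaw": 0,"hand": 8},
    {"delta_pos": [0,0,-1],"yaw": 0,"hand": 8},
    {"delta_pos": [0,0,0],"yaw": 0,"hand": 8},
  ],
)

```text
clock: 8.7
eef_pos: [552.4, 130.5, 74.5]
eef_rot: [-3.141, -0.0, 1.853]
wrist_force: [-0.4, -0.3, -1.5]
finger_gap: 13.0
```

>>> drive_tool(
  steps=[
    {"delta_pos": [0,0,-1],"yaw": 0,"hand": 8},
    {"delta_pos": [0,0,0],"yaw": 0,"hand": 8},
    {"delta_pos": [0,0,-1],"yaw": 0,"hand": 8},
    {"delta_pos": [0,0,0],"yaw": 0,"hand": 8},
  ],
)

```text
clock: 9.03
eef_pos: [552.5, 130.5, 72.6]
eef_rot: [3.141, -0.0, 1.853]
wrist_force: [-0.1, -0.1, -1.5]
finger_gap: 12.8
```

>>> drive_tool(
  steps=[
    {"delta_pos": [0,0,-1],"yaw": 0,"hand": 8},
    {"delta_pos": [0,0,0],"yaw": 0,"hand": 8},
    {"delta_pos": [0,0,-1],"yaw": 0,"hand": 8},
    {"delta_pos": [0,0,0],"yaw": 0,"hand": 8},
  ],
)

```text
clock: 9.37
eef_pos: [552.5, 130.5, 70.7]
eef_rot: [3.141, 0.0, 1.853]
wrist_force: [-0.3, -0.8, 1.5]
finger_gap: 12.9
```

>>> drive_tool(
  steps=[
    {"delta_pos": [0,0,-1],"yaw": 0,"hand": 8},
    {"delta_pos": [0,0,-1],"yaw": 0,"hand": 8},
    {"delta_pos": [0,0,0],"yaw": 0,"hand": 8},
  ],
)

```text
clock: 9.62
eef_pos: [552.5, 130.5, 68.7]
eef_rot: [3.141, 0.0, 1.853]
wrist_force: [-0.2, -0.1, 2.8]
finger_gap: 12.5
```

>>> drive_tool(
  steps=[
    {"delta_pos": [0,0,-1],"yaw": 0,"hand": 8},
    {"delta_pos": [0,0,-1],"yaw": 0,"hand": 8},
    {"delta_pos": [0,0,0],"yaw": 0,"hand": 8},
  ],
)

```text
clock: 9.87
eef_pos: [552.6, 130.5, 66.7]
eef_rot: [3.141, 0.0, 1.853]
wrist_force: [-0.5, -0.4, 3.9]
finger_gap: 12.9
```

>>> drive_tool(
  steps=[
    {"delta_pos": [0,0,-1],"yaw": 0,"hand": 8},
    {"delta_pos": [0,0,-1],"yaw": 0,"hand": 8},
    {"delta_pos": [0,0,0],"yaw": 0,"hand": 8},
  ],
)

```text
clock: 10.12
eef_pos: [552.6, 130.5, 64.8]
eef_rot: [3.141, 0.0, 1.853]
wrist_force: [-0.4, -0.3, 5.9]
finger_gap: 12.6
```

>>> drive_tool(
  steps=[
    {"delta_pos": [0,0,-1],"yaw": 0,"hand": 8},
    {"delta_pos": [0,0,-1],"yaw": 0,"hand": 8},
    {"delta_pos": [0,0,0],"yaw": 0,"hand": 8},
  ],
)

```text
clock: 10.37
eef_pos: [552.6, 130.6, 62.9]
eef_rot: [3.141, 0.0, 1.853]
wrist_force: [-1.0, 0.6, 6.7]
finger_gap: 12.7
```

>>> drive_tool(
  steps=[
    {"delta_pos": [0,0,-1],"yaw": 0,"hand": 8},
    {"delta_pos": [0,0,-1],"yaw": 0,"hand": 8},
    {"delta_pos": [0,0,0],"yaw": 0,"hand": 8},
    {"delta_pos": [0,0,0],"yaw": 0,"hand": 8},
  ],
)

```text
clock: 10.7
eef_pos: [552.6, 130.6, 61.1]
eef_rot: [3.141, 0.0, 1.853]
wrist_force: [-0.6, -0.4, 9.0]
finger_gap: 12.9
```

```bash
python3 - <<'E'
from h import *
s=manip.read_state(); print(s['eef_pos'],s['eef_rot'],s['clock'],s['wrist_force'],s['moment'],s['joints'])
c=snap('wrist','w7');print(c['position']); crop(c,'w7c',230,150,370,270,5.5)
E
```

```text
[552.64613458 130.57890002  61.11333695] [3.14106111e+00 5.89607824e-05 1.85281285e+00] 10.7 [-0.55060315 -0.41127607  8.95316855] [-0.17659669  0.46121802 -0.03874015] [ 1.67526250e-01  5.20100393e-01  1.61686814e+00  2.54694996e-06
  1.00408932e+00 -1.14491654e-01]
[531.52889991 200.94697434 224.7670507 ]
```

View pics/w7c.png

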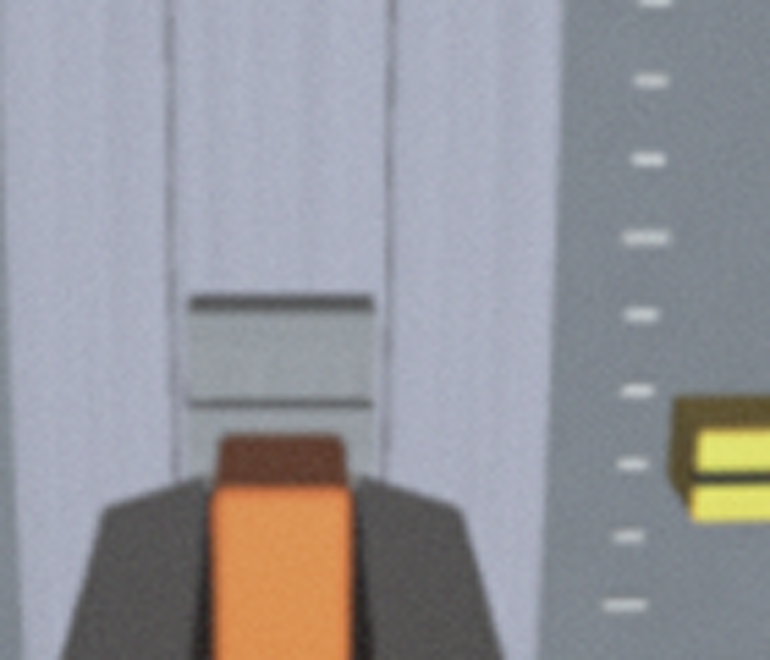

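>>> drive_tool(
  steps=[
    {"delta_pos": [0,0,-0.7],"yaw": -0.03,"hand": 8},
    {"delta_pos": [0,0,0],"yaw": -0.05,"hand": 8},
    {"delta_pos": [0,0,0],"yaw": -0.05,"hand": 8},
    {"delta_pos": [0,0,0],"yaw": -0.05,"hand": 8},
  ],
)

```text
clock: 11.08
eef_pos: [553.0, 130.6, 60.7]
eef_rot: [3.14, -0.0, 1.67]
wrist_force: [-0.1, -0.7, 9.5]
finger_gap: 12.7
```

>>> drive_tool(
  steps=[
    {"delta_pos": [0,0,0],"yaw": -0.05,"hand": 8},
    {"delta_pos": [0,0,0],"yaw": -0.05,"hand": 8},
    {"delta_pos": [0,0,0],"yaw": -0.05,"hand": 8},
    {"delta_pos": [0,0,0],"yaw": -0.05,"hand": 8},
    {"delta_pos": [0,0,0],"yaw": -0.05,"hand": 8},
  ],
)

```text
clock: 11.5
eef_pos: [553.0, 130.6, 60.7]
eef_rot: [3.14, -0.001, 1.42]
wrist_force: [0.1, 0.5, 9.2]
finger_gap: 12.8
```

```bash
python3 - <<'E'
from h import *
s=manip.read_state(); print(s['eef_pos'],s['eef_rot'],s['clock'],s['wrist_force'],s['moment'])
E
```

```text
[553.03852359 130.64073302  60.6966631 ] [ 3.14000692e+00 -5.30454250e-04  1.42034681e+00] 11.5 [0.1287885  0.51701202 9.21735489] [-0.0236552   0.11075045 -0.00147605]
```

>>> drive_tool(
  steps=[
    {"delta_pos": [0,0,0],"yaw": -0.06,"hand": 8},
    {"delta_pos": [0,0,0],"yaw": -0.06,"hand": 8},
    {"delta_pos": [0,0,0],"yaw": -0.06,"hand": 8},
    {"delta_pos": [0,0,0],"yaw": -0.06,"hand": 8},
    {"delta_pos": [0,0,0],"yaw": -0.06,"hand": 8},
  ],
)

```text
clock: 11.92
eef_pos: [553.1, 130.6, 60.7]
eef_rot: [3.14, -0.001, 1.12]
wrist_force: [0.4, -0.2, 8.4]
finger_gap: 12.9
```

>>> drive_tool(
  steps=[
    {"delta_pos": [0,0,0],"yaw": -0.06,"hand": 8},
    {"delta_pos": [0,0,0],"yaw": -0.06,"hand": 8},
    {"delta_pos": [0,0,0],"yaw": -0.06,"hand": 8},
    {"delta_pos": [0,0,0],"yaw": -0.06,"hand": 8},
  ],
)

```text
clock: 12.25
eef_pos: [553.1, 130.6, 60.7]
eef_rot: [3.14, -0.001, 0.88]
wrist_force: [0.2, 0.2, 7.5]
finger_gap: 12.7
```

>>> drive_tool(
  steps=[
    {"delta_pos": [0,0,0],"yaw": -0.06,"hand": 8},
    {"delta_pos": [0,0,0],"yaw": -0.06,"hand": 8},
    {"delta_pos": [0,0,0],"yaw": -0.06,"hand": 8},
    {"delta_pos": [0,0,0],"yaw": -0.06,"hand": 8},
  ],
)

```text
clock: 12.58
eef_pos: [553.1, 130.6, 60.7]
eef_rot: [3.141, -0.002, 0.64]
wrist_force: [-0.5, -0.5, 8.5]
finger_gap: 13.1
```

>>> drive_tool(
  steps=[
    {"delta_pos": [0,0,0],"yaw": -0.06,"hand": 8},
    {"delta_pos": [0,0,0],"yaw": -0.06,"hand": 8},
    {"delta_pos": [0,0,0],"yaw": -0.06,"hand": 8},
  ],
)

```text
clock: 12.83
eef_pos: [553.1, 130.7, 60.7]
eef_rot: [3.141, -0.002, 0.46]
wrist_force: [-0.3, 0.1, 8.7]
finger_gap: 13.2
```

>>> drive_tool(
  steps=[
    {"delta_pos": [0,0,0],"yaw": -0.06,"hand": 8},
    {"delta_pos": [0,0,0],"yaw": -0.06,"hand": 8},
    {"delta_pos": [0,0,0],"yaw": -0.05,"hand": 8},
    {"delta_pos": [0,0,0],"yaw": 0,"hand": 8},
    {"delta_pos": [0,0,0],"yaw": 0,"hand": 8},
  ],
)

```text
clock: 13.25
eef_pos: [553.1, 130.7, 60.7]
eef_rot: [3.141, -0.002, 0.292]
wrist_force: [0.1, -0.3, 8.6]
finger_gap: 12.7
```

```bash
python3 - <<'E'
from h import *
s=manip.read_state(); print(s['eef_pos'],s['eef_rot'],s['clock'],s['wrist_force'],s['moment'])
c=snap('wrist','w8');print(c['position']); crop(c,'w8c',210,130,350,310,4)
E
```

```text
[553.0736548  130.6592112   60.70729133] [ 3.14136763e+00 -1.80516721e-03  2.92481636e-01] 13.25 [ 0.11966829 -0.28462033  8.62439859] [-0.03867642  0.13186587 -0.02720738]
[623.31093113 151.18777794 224.50312093]
```

View pics/w8c.png

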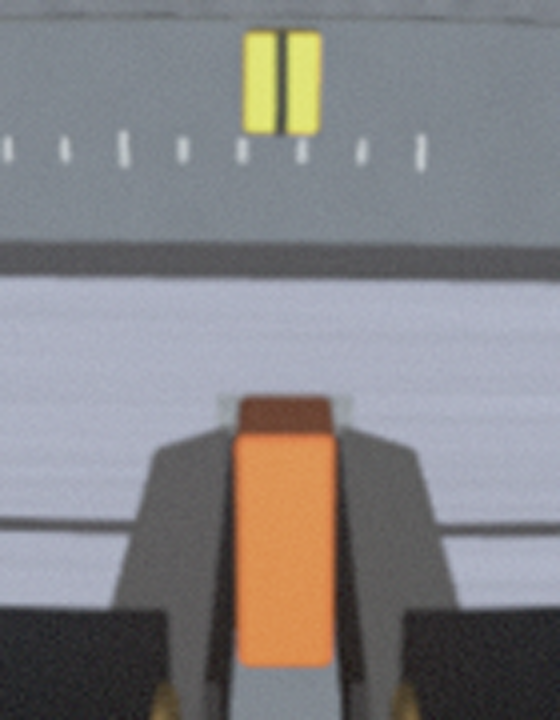

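```bash
python3 - <<'E'
from h import *
c=load('w8'); s=4
px=lambda u,v:(210+(u+.5)/s-.5,130+(v+.5)/s-.5)
yaw=.2824; ux=np.array([np.cos(yaw),np.sin(yaw)]); uy=np.array([-np.sin(yaw),np.cos(yaw)]); O=np.array([551.7,130.4])
f=lambda u,v,z:((onz(c,*px(u,v),z,True)[:2]-O)@np.array([ux,uy]).T).round(2)
print('ptr line',f(282,35,22),f(282,130,22))
zb=60.7+9.8
a,b,d,e=f(236,436,zb),f(335,436,zb),f(334,664,zb),f(237,664,zb)
print('bar',a,b,d,e,(a+b+d+e)/4)
zp=61.7-36
print('plate ends',f(220,398,zp),f(352,398,zp))
print('far edge',f(10,276,34),f(550,283,34),' slot edge',f(5,522,34),f(130,524,34),f(440,527,34),f(550,529,34))
print('tcp',(np.array([553.07,130.66])-O)@np.array([ux,uy]).T, c['position'])
E
```

```text
ptr line [65.67  0.33] [50.78  0.17]
bar [17.9   5.54] [18.03 -6.94] [-15.09  -7.63] [-15.23   5.51] [ 1.4025 -0.88  ]
plate ends [7.91 9.72] [  8.14 -11.55]
far edge [29.77 41.46] [ 29.55 -40.98]  slot edge [-11.17  44.47] [-10.9   23.92] [-10.9  -25.85] [-11.42 -43.97]
tcp [ 1.38818546 -0.13206485] [623.31093113 151.18777794 224.50312093]
```

>>> drive_tool(
  steps=[
    {"delta_pos": [-0.6,0.25,0],"yaw": -0.005,"hand": 8},
    {"delta_pos": [-0.6,0.25,0],"yaw": -0.005,"hand": 8},
    {"delta_pos": [0,0,0],"yaw": 0,"hand": 8},
    {"delta_pos": [0,0,0],"yaw": 0,"hand": 8},
  ],
)

```text
clock: 13.63
eef_pos: [552.2, 131.1, 60.9]
eef_rot: [3.141, -0.003, 0.283]
wrist_force: [1.4, 0.2, 8.8]
finger_gap: 12.7
```

```bash
python3 - <<'E'
from h import *
s=manip.read_state(); print(s['eef_pos'],s['eef_rot'],s['clock'],s['wrist_force'],s['moment'])
c=snap('wrist','w9');print(c['position']); crop(c,'w9c',210,200,350,310,5.5)
sc=snap('scene','s9'); crop(sc,'s9c',280,120,390,210,7)
E
```

```text
[552.17333387 131.12752109  60.87271739] [ 3.14122591e+00 -2.62670884e-03  2.82731455e-01] 13.6333 [1.4280009  0.19219892 8.75415601] [ 0.00312376 -0.19683006 -0.0385352 ]
[622.47793576 150.96984291 224.73457619]
```

View pics/w9c.png

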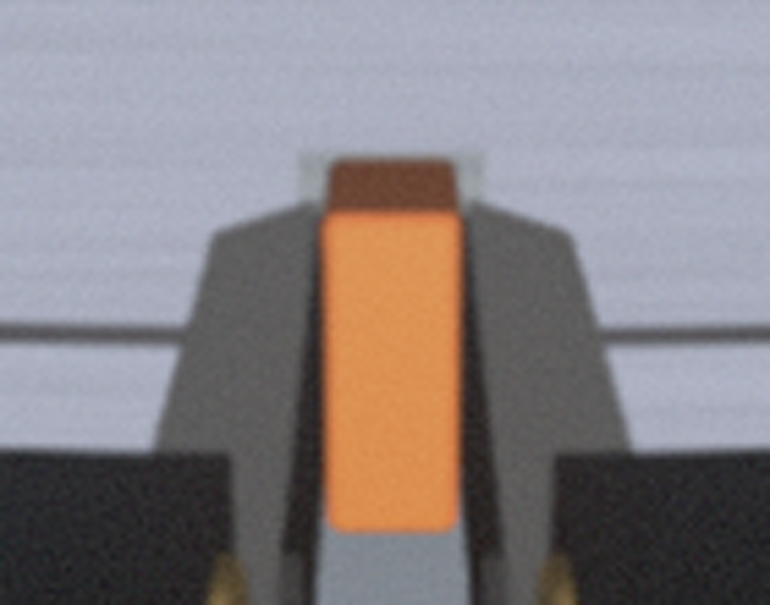

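View pics/s9c.png

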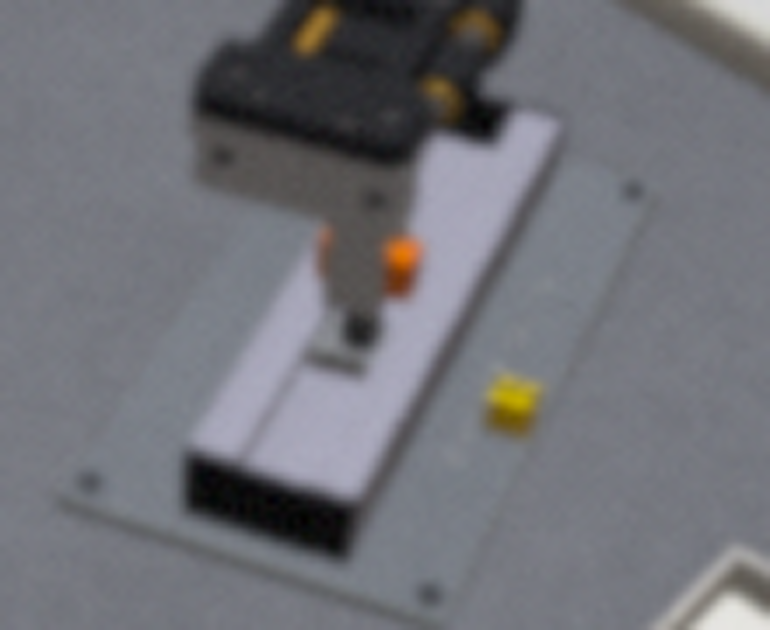

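```bash
python3 - <<'E'
from h import *
c=load('w9'); s=5.5
px=lambda u,v:(210+(u+.5)/s-.5,200+(v+.5)/s-.5)
yaw=.2824; ux=np.array([np.cos(yaw),np.sin(yaw)]); uy=np.array([-np.sin(yaw),np.cos(yaw)]); O=np.array([551.7,130.4])
f=lambda u,v,z:((onz(c,*px(u,v),z,True)[:2]-O)@np.array([ux,uy]).T).round(2)
print('slot + edge',f(310,153,34),'- edge (top, end of bright)',f(60,326,34),f(60,341,34),f(700,341,34))
zb=60.9+9.8
a,b,d,e=f(324,212,zb),f(461,212,zb),f(459,531,zb),f(326,531,zb)
print(a,b,d,e,(a+b+d+e)/4)
zp=61.9-36
print('plate mid y',(f(300,160,zp)+f(484,160,zp))/2)
K=c['frame'];
save('pics/w9p.png',cv2.resize(K[130:175,250:310],None,fx=10,fy=10,interpolation=cv2.INTER_CUBIC))
E
```

```text
slot + edge [11.15  9.1 ] - edge (top, end of bright) [-10.45  38.85] [-12.39  38.98] [-12.26 -36.35]
[17.5   6.14] [17.51 -6.4 ] [-16.19  -6.72] [-16.2    6.39] [ 0.655  -0.1475]
plate mid y [ 7.64 -0.11]
```

View pics/w9p.png

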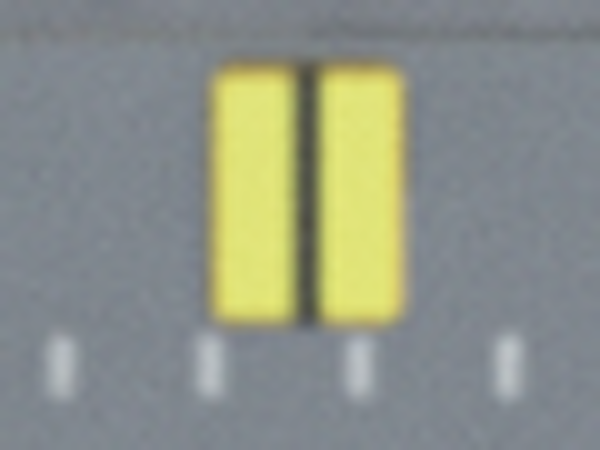

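```bash
python3 - <<'E'
from h import *
c=load('w9')
yaw=.2824; ux=np.array([np.cos(yaw),np.sin(yaw)]); uy=np.array([-np.sin(yaw),np.cos(yaw)]); O=np.array([551.7,130.4]);M=np.array([ux,uy]).T
print('ptr',(onz(c,250+30.75-.5+.05,130+19.4-.5,22,True)[:2]-O)@M)
v,u=np.mgrid[245:292,274:289]
P=np.array([dep(c,a,b,True) for a,b in zip(u.ravel()[::5],v.ravel()[::5])]); print('bar z',np.median(P[:,2]))
for (u0,u1,v0,v1) in((220,250,205,225),(310,340,205,225),(215,240,266,276),(325,345,266,276),(270,290,140,158)):
  v,u=np.mgrid[v0:v1,u0:u1]; P=np.array([dep(c,a,b,True) for a,b in zip(u.ravel()[::7],v.ravel()[::7])]); print(np.median(P[:,2]))
E
```

```text
ptr [58.39102899  0.28967398]
bar z 71.7324908511917
35.46296287156795
35.4280152130207
35.616697349602646
35.51589479562085
23.845699294142534
```

>>> drive_tool(
  steps=[
    {"delta_pos": [-0.6,0.15,0],"yaw": 0,"hand": 8},
    {"delta_pos": [0,0,0.5],"yaw": 0,"hand": 8},
    {"delta_pos": [0,0,0.5],"yaw": 0,"hand": 8},
    {"delta_pos": [0,0,0],"yaw": 0,"hand": 8},
  ],
)

```text
clock: 14.07
eef_pos: [551.9, 131.2, 62.0]
eef_rot: [3.141, -0.003, 0.283]
wrist_force: [2.9, -0.7, 7.8]
finger_gap: 12.2
```

>>> drive_tool(
  steps=[
    {"delta_pos": [0,0,0.5],"yaw": 0,"hand": 8},
    {"delta_pos": [0,0,0.5],"yaw": 0,"hand": 8},
    {"delta_pos": [0,0,0],"yaw": 0,"hand": 8},
  ],
)

```text
clock: 14.32
eef_pos: [551.9, 131.2, 63.0]
eef_rot: [3.141, -0.003, 0.283]
wrist_force: [3.2, -0.6, 7.3]
finger_gap: 12.8
```

>>> drive_tool(
  steps=[
    {"delta_pos": [0,0,0.5],"yaw": 0,"hand": 8},
    {"delta_pos": [0,0,0.5],"yaw": 0,"hand": 8},
    {"delta_pos": [0,0,0],"yaw": 0,"hand": 8},
  ],
)

```text
clock: 14.57
eef_pos: [551.8, 131.2, 63.9]
eef_rot: [3.141, -0.003, 0.283]
wrist_force: [3.5, -0.1, 5.5]
finger_gap: 12.7
```

>>> drive_tool(
  steps=[
    {"delta_pos": [0,0,0.5],"yaw": 0,"hand": 8},
    {"delta_pos": [0,0,0],"yaw": 0,"hand": 8},
    {"delta_pos": [0,0,0],"yaw": 0,"hand": 8},
  ],
)

```text
clock: 14.82
eef_pos: [551.8, 131.2, 64.3]
eef_rot: [3.141, -0.003, 0.283]
wrist_force: [4.9, -1.3, 5.8]
finger_gap: 12.8
```

>>> drive_tool(
  steps=[
    {"delta_pos": [0,0,0.5],"yaw": 0,"hand": 8},
    {"delta_pos": [0,0,0],"yaw": 0,"hand": 8},
    {"delta_pos": [0,0,0],"yaw": 0,"hand": 8},
  ],
)

```text
clock: 15.07
eef_pos: [551.8, 131.2, 64.8]
eef_rot: [3.141, -0.003, 0.283]
wrist_force: [3.9, -0.7, 6.3]
finger_gap: 13.0
```

>>> drive_tool(
  steps=[
    {"delta_pos": [0,0,0.5],"yaw": 0,"hand": 8},
    {"delta_pos": [0,0,0],"yaw": 0,"hand": 8},
    {"delta_pos": [0,0,0],"yaw": 0,"hand": 8},
  ],
)

```text
clock: 15.32
eef_pos: [551.8, 131.2, 65.2]
eef_rot: [3.141, -0.003, 0.283]
wrist_force: [3.3, -0.6, 6.0]
finger_gap: 13.0
```

>>> drive_tool(
  steps=[
    {"delta_pos": [0,0,0.5],"yaw": 0,"hand": 8},
    {"delta_pos": [0,0,0],"yaw": 0,"hand": 8},
    {"delta_pos": [0,0,0],"yaw": 0,"hand": 8},
  ],
)

```text
clock: 15.57
eef_pos: [551.8, 131.2, 65.7]
eef_rot: [3.141, -0.003, 0.283]
wrist_force: [5.0, -0.9, 5.0]
finger_gap: 12.6
```

>>> drive_tool(
  steps=[
    {"delta_pos": [0,0,0.5],"yaw": 0,"hand": 8},
    {"delta_pos": [0,0,0],"yaw": 0,"hand": 8},
    {"delta_pos": [0,0,0],"yaw": 0,"hand": 8},
  ],
)

```text
clock: 15.82
eef_pos: [551.4, 131.2, 66.0]
eef_rot: [3.141, -0.002, 0.283]
wrist_force: [2.1, -1.2, 5.1]
finger_gap: 12.8
```

```bash
python3 - <<'E'
from h import *
s=manip.read_state(); print(s['eef_pos'],s['eef_rot'],s['clock'],s['wrist_force'],s['moment'])
E
```

```text
[551.43350899 131.21751445  66.00769576] [ 3.14124526e+00 -2.17647421e-03  2.82743243e-01] 15.8167 [ 2.07966989 -1.16478523  5.13851737] [-0.10556308 -0.43058051 -0.0129758 ]
```

>>> drive_tool(
  steps=[
    {"delta_pos": [0,0,0.5],"yaw": 0,"hand": 8},
    {"delta_pos": [0,0,0],"yaw": 0,"hand": 8},
    {"delta_pos": [0,0,0],"yaw": 0,"hand": 8},
  ],
)

```text
clock: 16.07
eef_pos: [551.2, 131.2, 66.4]
eef_rot: [3.141, -0.002, 0.283]
wrist_force: [2.6, 1.0, 5.0]
finger_gap: 13.0
```

>>> drive_tool(
  steps=[
    {"delta_pos": [0,0,0.5],"yaw": 0,"hand": 8},
    {"delta_pos": [0,0,0],"yaw": 0,"hand": 8},
    {"delta_pos": [0,0,0],"yaw": 0,"hand": 8},
  ],
)

```text
clock: 16.32
eef_pos: [550.8, 131.2, 66.6]
eef_rot: [-3.142, -0.0, 0.283]
wrist_force: [3.2, -0.3, 4.7]
finger_gap: 12.5
```

```bash
python3 - <<'E'
from h import *
s=manip.read_state(); print(s['eef_pos'],s['eef_rot'],s['clock'],s['wrist_force'],s['moment'])
c=snap('wrist','w10');print(c['position']); crop(c,'w10c',210,200,350,310,5.5)
E
```

```text
[550.77236936 131.22481659  66.56427559] [-3.14158382e+00 -3.22761704e-04  2.82818459e-01] 16.3167 [ 3.17970317 -0.27467906  4.67951455] [-0.01502567 -0.70287001  0.02232011]
[621.46180228 151.11355847 230.28102638]
```

View pics/w10c.png

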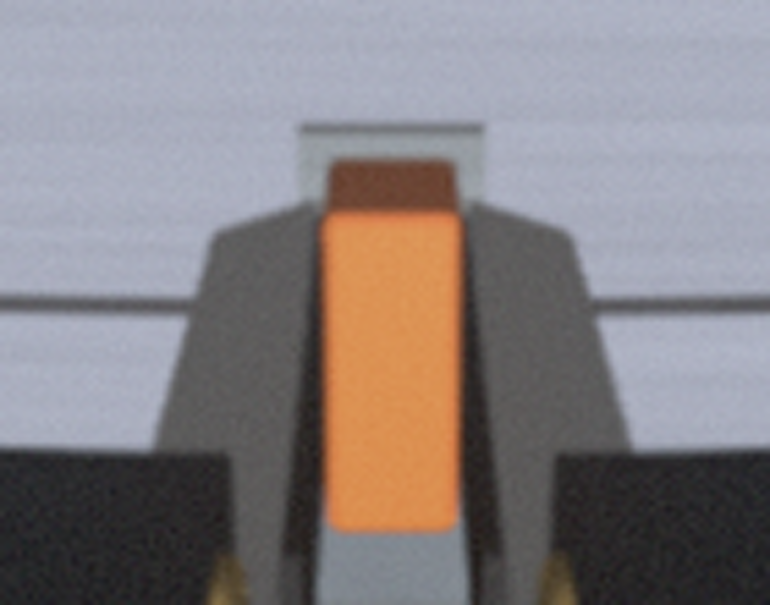

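```bash
python3 - <<'E'
from h import *
c=load('w10'); s=5.5
px=lambda u,v:(210+(u+.5)/s-.5,200+(v+.5)/s-.5)
yaw=.2824; ux=np.array([np.cos(yaw),np.sin(yaw)]); uy=np.array([-np.sin(yaw),np.cos(yaw)]); O=np.array([551.7,130.4])
f=lambda u,v,z:((onz(c,*px(u,v),z,True)[:2]-O)@np.array([ux,uy]).T).round(2)
print('slot + edge',f(310,124,34),'- edge',f(60,297,34),f(60,313,34),f(700,312,34))
zb=66.6+9.5
a,b,d,e=f(324,212,zb),f(461,212,zb),f(459,531,zb),f(326,531,zb)
print((a+b+d+e)/4)
print('ptr',)
K=c['frame']; save('pics/w10p.png',cv2.resize(K[110:240,230:330],None,fx=6,fy=6,interpolation=cv2.INTER_CUBIC))
E
```

```text
slot + edge [11.42  9.81] - edge [-10.54  40.26] [-12.64  40.39] [-12.37 -36.72]
[-0.775   0.3225]
ptr
```

View pics/w10p.png

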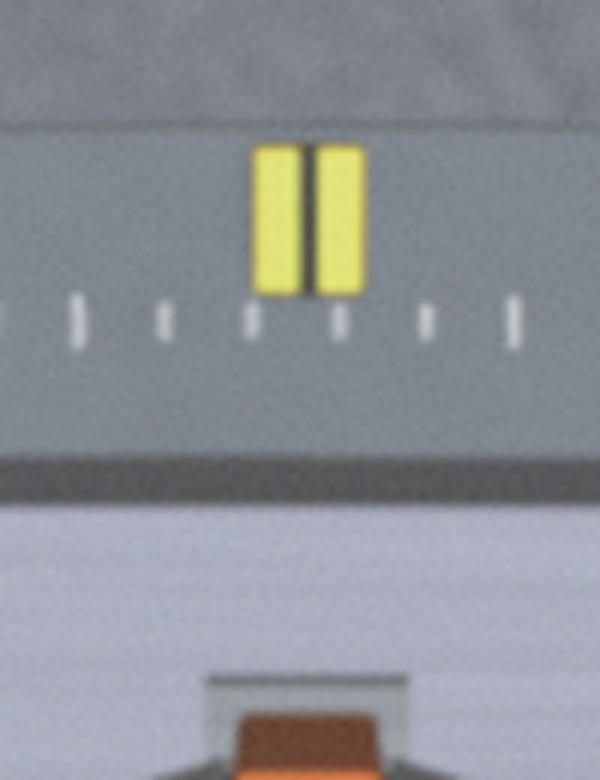

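>>> drive_tool(
  steps=[
    {"delta_pos": [0.2,0,0.4],"yaw": 0,"hand": 8},
    {"delta_pos": [0,0,0],"yaw": 0,"hand": 8},
    {"delta_pos": [0,0,0],"yaw": 0,"hand": 8},
  ],
)

```text
clock: 16.62
eef_pos: [550.5, 131.2, 66.7]
eef_rot: [-3.141, 0.001, 0.283]
wrist_force: [1.3, 1.0, 2.8]
finger_gap: 12.5
```

>>> drive_tool(
  steps=[
    {"delta_pos": [0.2,0,0.3],"yaw": 0,"hand": 8},
    {"delta_pos": [0,0,0],"yaw": 0,"hand": 8},
    {"delta_pos": [0,0,0],"yaw": 0,"hand": 8},
  ],
)

```text
clock: 16.87
eef_pos: [550.6, 131.2, 66.7]
eef_rot: [-3.141, 0.001, 0.283]
wrist_force: [0.1, 0.5, -0.9]
finger_gap: 12.9
```

```bash
python3 - <<'E'
from h import *
s=manip.read_state(); print(s['eef_pos'],s['eef_rot'],s['clock'],s['wrist_force'],s['moment'])
E
```

```text
[550.56967099 131.16099588  66.72454658] [-3.14134650e+00  1.44266815e-03  2.82796665e-01] 16.8667 [ 0.10142202  0.54374285 -0.87170633] [ 0.12634759 -0.0181581  -0.02367999]
```

>>> drive_tool(
  steps=[
    {"delta_pos": [0,0,-0.2],"yaw": 0,"hand": 20},
    {"delta_pos": [0,0,0],"yaw": 0,"hand": 25},
    {"delta_pos": [0,0,0],"yaw": 0,"hand": 35},
    {"delta_pos": [0,0,0],"yaw": 0,"hand": 40},
    {"delta_pos": [0,0,0],"yaw": 0,"hand": 40},
  ],
  squeeze=10,
)

```text
clock: 17.28
eef_pos: [551.0, 131.2, 67.0]
eef_rot: [-3.142, 0.0, 0.283]
wrist_force: [0.7, -0.4, -0.5]
finger_gap: 39.1
```

```bash
python3 - <<'E'
from h import *
s=manip.read_state(); print(s['eef_pos'],s['eef_rot'],s['clock'],s['wrist_force'],s['moment'],s['finger_gap'])
c=snap('wrist','w11'); crop(c,'w11c',190,110,370,310,3)
E
```

```text
[551.01871818 131.15869376  66.95667851] [-3.14157671e+00  1.90241910e-04  2.82753865e-01] 17.2833 [ 0.68107949 -0.41280849 -0.48704683] [-0.00178152  0.13181079  0.01338416] 39.104056640485624
```

View pics/w11c.png

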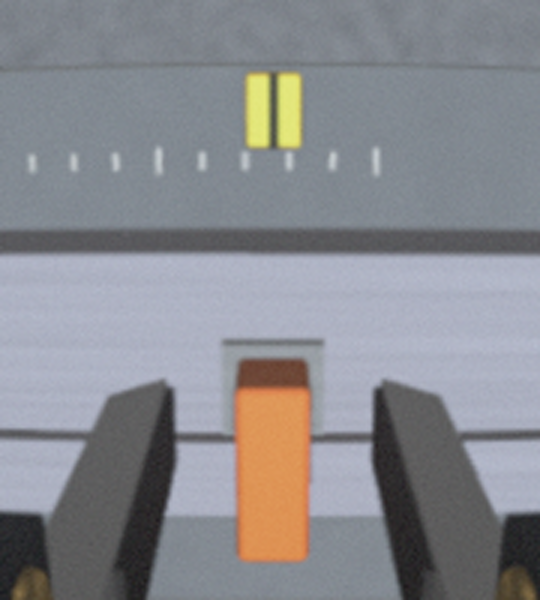

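Released with the nut upright and square. Next I'll lift straight up and look again.

>>> drive_tool(
  steps=[
    {"delta_pos": [0,0,5],"yaw": 0,"hand": 40},
    {"delta_pos": [0,0,15],"yaw": 0,"hand": 40},
    {"delta_pos": [0,0,20],"yaw": 0,"hand": 40},
    {"delta_pos": [0,0,20],"yaw": 0,"hand": 40},
    {"delta_pos": [0,0,10],"yaw": 0,"hand": 40},
  ],
)

```text
clock: 17.75
eef_pos: [551.8, 131.3, 139.7]
eef_rot: [3.141, -0.003, 0.283]
wrist_force: [1.0, 0.4, 0.2]
finger_gap: 39.4
```

>>> drive_tool(
  steps=[
    {"delta_pos": [-15,0,10],"yaw": 0,"hand": 40},
    {"delta_pos": [-15,0,0],"yaw": 0,"hand": 40},
    {"delta_pos": [0,0,0],"yaw": 0,"hand": 40},
    {"delta_pos": [0,0,0],"yaw": 0,"hand": 40},
    {"delta_pos": [0,0,0],"yaw": 0,"hand": 40},
  ],
)

```text
clock: 18.17
eef_pos: [521.5, 131.2, 146.9]
eef_rot: [3.142, 0.0, 0.283]
wrist_force: [-0.0, 0.0, 0.2]
finger_gap: 40.0
```

```bash
python3 - <<'E'
from h import *
s=manip.read_state(); print(s['eef_pos'],s['eef_rot'],s['clock'],s['wrist_force'])
c=snap('wrist','w12'); crop(c,'w12c',220,110,345,260,5)
t=snap('scene','s12'); crop(t,'s12c',280,120,390,210,7)
E
```

```text
[521.51304083 131.15716572 146.8636614 ] [3.14155482e+00 1.72886682e-05 2.82787188e-01] 18.1667 [-0.03471307  0.04679094  0.20758626]
```

View pics/w12c.png

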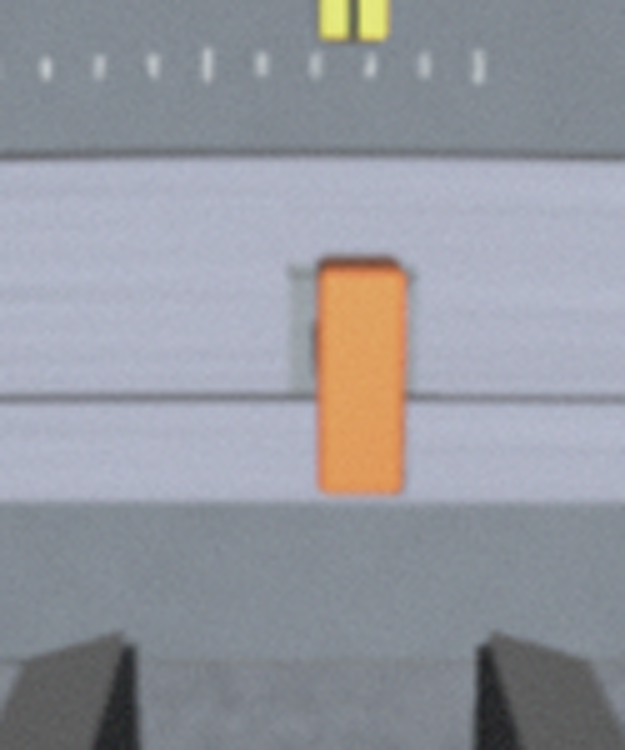

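View pics/s12c.png

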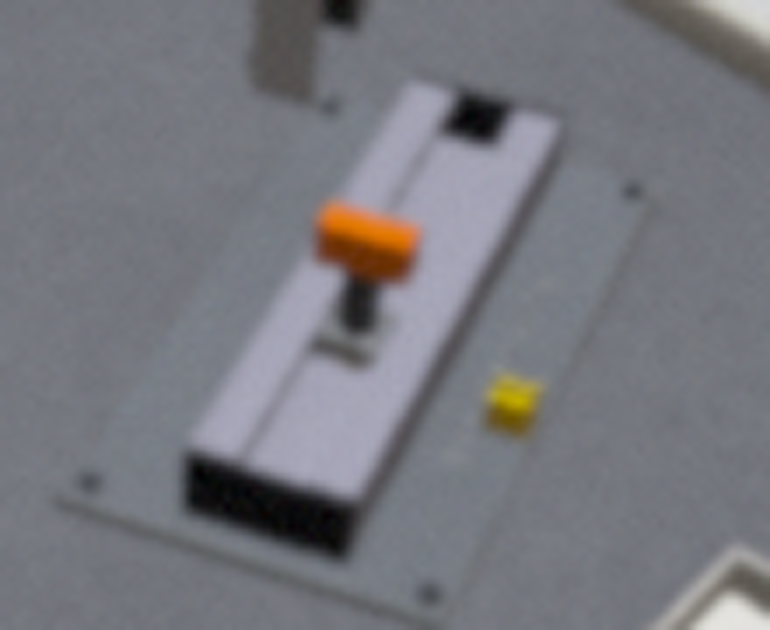

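```bash
python3 - <<'E'
from h import *
c=load('w12'); s=5
px=lambda u,v:(220+(u+.5)/s-.5,110+(v+.5)/s-.5)
yaw=.2824; ux=np.array([np.cos(yaw),np.sin(yaw)]); uy=np.array([-np.sin(yaw),np.cos(yaw)]); O=np.array([551.7,130.4])
f=lambda u,v,z:((onz(c,*px(u,v),z,True)[:2]-O)@np.array([ux,uy]).T).round(2)
C=[f(u,v,76) for u,v in((319,266),(405,267),(403,493),(319,492))]; print('bar',C,np.mean(C,0))
print('plate y',f(291,270,31-0+0),f(412,270,31),'slot',f(200,268,34),f(100,402,34))
c2=c['frame']; print('ptr line',f(353,10,22))
z=lambda u0,u1,v0,v1: np.median([dep(c,*px(a,b),True)[2] for a in range(u0,u1,8) for b in range(v0,v1,8)])
print('z bar',z(335,390,290,470),'lip',z(60,250,180,250),z(430,600,180,250),z(60,280,420,480))
E
```

```text
bar [array([16.24,  6.69]), array([16.15, -5.79]), array([-17.77,  -5.96]), array([-17.63,   6.6 ])] [-0.7525  0.385 ]
plate y [10.08 11.16] [10.16 -9.76] slot [10.84 26.71] [-12.58  44.5 ]
ptr line [55.33  0.39]
z bar 77.48339519898275 lip 35.51031714808488 35.43470889351934 35.3408393036068
```

```bash
python3 - <<'E'
from h import *
print(manip.sign_off(), manip.read_state()['clock'])
E
```

```text
the job is handed in; nothing more can be done
the job is handed in; nothing more can be done
```

The orange-gripped nut is locked in the rail level with the yellow pointer, and the job was handed in at about 18 s of the 53 s allowed.

**What I did:**
- I lifted the nut from its stand and found the slot by camera.
- I lowered the nut lengthwise through the slot and pressed the spring to about 10 N.
- I twisted it a quarter turn with almost no torque.
- I let it rise until the lips took the load: the height stopped changing and the wrist force fell to about zero. Then I let go and backed off.

**Last checks, after release:**

| Check | Result |
|---|---|
| Bar top above the lips | 42.0 mm, as expected when locked |
| Offset from the pointer along the rail | under 0.1 mm |
| Offset from the slot's middle | about 0.1 mm |
| Angle off square | about 0.004 rad |

The pointer looked unmoved, and nothing else was touched except the stand and the rail.

**What disagreed:**
- **Camera calibration:** camera positions differed by 1 to 1.5 mm from the arm's readings, so I used offsets measured within one picture.
- **Shift during the rise:** the nut moved about 1 mm sideways as it rose, with up to 5 N of side force at the wrist. I put this down to pin friction. That force was gone before I let go.

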